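# Load filter pans into a drying rack and put it on the heat

### The job

Swing the rack's retaining bail wide open and slide every filter pan on the bench, level and fully home, into a slot of its own in the drying rack, filling from the lowest slot upwards without a gap. Then swing the bail shut across the front, slide the rack along the warming plate, without lifting it, until it stands squarely inside the outline of the heated field next to the thermostat, and last turn the thermostat knob clockwise to its stop. Leave the glassware and the slide box where they stand.

Things in the scene. Friction and masses are not known exactly. Their poses are not given: they have to be found in the camera images.
- pan1: round steel filter pan lying flat: disc 100 mm in diameter, 4 mm thick, white filter paper on top, 80 g. Origin: centre of its underside; z up. A black upright grip lies towards its own -x: 32 mm long (x -101 to -69 mm), 10 mm thick (y), 18 mm high from the underside, joined by a flat neck. All pans are alike; two to four are present (absent ones read None)
- pan2: a filter pan like pan1 (None if absent)
- pan3: a filter pan like pan1 (None if absent)
- pan4: a filter pan like pan1 (None if absent)
- rack: slotted steel drying rack, 0.9 kg, loose on two white slippery skids. Origin: centre of its underside; x points from open front to back, z up. Base 112 mm (x) by 128 (y). Side walls (outer faces y = +-60 mm, x -36 to +56, 114 high) carry grey inside ledges (x -36 to +45): four slots at 24 mm pitch, each 13 mm high, 108 wide between walls, 76 between ledges; nothing above in front of x = -36
- slot1 (a point): lowest slot of the rack: the point where the origin (underside centre) of a pan lies when fully home there, on the ledge top 14 mm above the rack's underside; a pan enters from the front moving along the rack's +x, its own x along the rack's x; back posts stop it with its centre at x = +1 mm
- slot2 (a point): second slot of the rack: the point where the origin (underside centre) of a pan lies when fully home there, on the ledge top 38 mm above the rack's underside; at the front of every ledge (x -36 to -30 mm, outer 11 mm) a lip 3 mm high keeps a seated pan from sliding out: a pan passes over it through the 10 mm left and settles behind it; grips of pans at home stick out in front (rack x -101 to -69 mm)
- slot3 (a point): third slot of the rack: the point where the origin (underside centre) of a pan lies when fully home there, on the ledge top 62 mm above the rack's underside; grips in higher slots stand straight above those in lower ones with 6 mm between, covering them from above
- slot4 (a point): top slot of the rack: the point where the origin (underside centre) of a pan lies when fully home there, on the ledge top 86 mm above the rack's underside; a ledge above it closes this slot too
- rack_handle (a point): middle of the rack's carrying bar, 146 mm above the rack's underside at rack x = +18 mm, y = 0: a black bar 74 mm clear between its posts along the rack's y, 10 mm thick (x), 14 mm high, with 25 mm of free height below it over the rack's top strip
- bail (a joint): angle of the retaining bail, a steel wire frame (7 mm wire) on a vertical hinge on the rack's left (+y) wall: 0 = shut, its upright wire in front of the pans' rims (rack x = -52, y = +28 mm); grows as it swings out to the left, clockwise seen from above, to a stop at 2.0 rad. Light friction (0.03 N m), stays where it is left; wide open is beyond 1.2 rad
- bail_knob (a point): grip height of the bail's knob, a black upright round peg 12 mm in diameter standing on the bail's upright wire from 106 to 138 mm above the rack's underside; this point is on its axis at 126 mm. It is at rack x = -52, y = +28 mm when shut and circles the hinge at 69 mm radius
- bail_hinge (a point): point on the bail's vertical hinge axis (rack x = +4, y = +68 mm), at the height of bail_knob
- plate: low aluminium warming plate fixed on the bench, 190 mm (x) by 400 (y), 25 high. Origin: centre of its underside; x, y along its edges, z up. Two black-outlined fields side by side, 136 mm (x) by 152 (y) inside the line: the bare right one where the rack starts, the white-coated heated one at the left (+y). A white thermostat head 45 mm high covers plate y from 200 to 300 mm
- cool_field (a point): centre of the right, unheated field, on the plate's top; the rack starts near it
- heated_field (a point): centre of the left, heated field, on the plate's top; the rack's origin belongs here with its x along the plate's x
- thermostat (a joint): angle of the thermostat knob: 0 = off (its grip bar along the plate's x), turns clockwise seen from above to a stop at 1.4 rad = fully on; friction about 0.05 N m
- thermostat_grip (a point): on the knob's vertical axis at the height to grip, 82 mm above the bench: grip bar 42 mm long (along the plate's x at 0), 14 mm thick, its top 7 mm above this point and its foot 25 mm below; the knob's round skirt under it has 22 mm radius
- beaker: bystander: glass beaker, 70 mm wide, 90 mm high, beyond the plate; origin at its underside
- reagent_bottle: bystander: amber bottle, 64 mm wide, 140 mm high, right of the pans; origin at its underside
- slide_box: bystander: flat grey slide box 90 x 170 x 35 mm beyond the plate; origin at its underside
Not all that is in view belongs to the job. Of the things that look like the rack, the smallest one is meant.

How it is judged:
By the outcome, as a careful person would: the job done as asked, in the order asked, and still so for the second after the job is handed in, with the robot touching nothing.
Of pan1, pan2, pan3, pan4 only 2 to 4 are there at a start; the rules pass over those that are not, and their reading is None.
At some moment in a run one of pan1, pan2, pan3, pan4 may be knocked a few centimetres aside while the robot is not near it.
It also fails if it takes over 210 s, if anything falls off the work surface, if the arm or the gripper's body presses on something with over 40 N, if the wrist force passes 120 N, or if a joint passes its speed limit or range.

### The arm

A 6-joint arm with a two-finger parallel gripper is mounted at the origin on the work surface. World frame = base frame: x ahead of the robot, y to its left, z up, the work surface at z = 0. Lengths are in m, angles in rad, forces in N, time in s.
With the tool pointing down it reaches from about 0.375 to 0.975 m from the base axis. Payload 3.8 kg.
Tool frame: the origin (TCP) lies at the very end of the fingers, on their centre line; the grasp point (between the pads) lies 19 mm behind it; z points along the fingers, y is the direction in which the jaws open and shut (so a half turn about z gives the same grasp; the last joint's range is limited). The gripper opens to 85 mm and grips with 20 to 120 N. Pads are 22 mm wide; open, the fingers measure 114 mm over their backs; the gripper's body (76 mm by 85 mm) begins 54 mm behind the grasp point. The pads swing forward as they close: fully open they stand 13 mm farther back than shut.
Start: joints at [1.087, 0.264, 1.604, -0, 1.274, -0.037], TCP at [0.292, 0.609, 0.231] pointing down, gripper open.
Joint ranges: [-2.63, 2.63], [-0.94, 2.18], [0.31, 2.57], [-1.31, 4.45], [0, 2.66], [-2.55, 2.55]. Speed limits (rad/s): [2.57, 2.57, 3.14, 3.14, 3.14, 3.14].

### API

Orientations are given as a rotation vector (axis times angle).
In Python, from workcell import status, read_camera, camera_info, order gives the robot as it stands.
- The arm moves only by the tool move_arm, never from a script. Its argument "deltas" is a list of rows, each a list of 3 entries, a list of its own where there are three numbers: the turn, a rotation vector about the world's x, y, z as a fraction of full scale, then the shift along the world's x, y, z as a fraction of full scale, then the closure, from -1 (fully open) to 1 (shut), so that 0 is half open. A call has 1 to 20 rows; each row is the pose to reach, as a shift and turn from the pose commanded when the call began; what a row does not reach only later rows make up. Full scale, the value 1, is 0.1 m for a shift and pi/2 rad for a turn. A row lasts 1/8 s, in which the tool goes at most 62.5 mm and 10.7 degrees, less where a joint would pass 70% of its speed; a pose out of reach is approached as far as the arm can. A call with a number of a shift or a turn outside -1 to 1 is refused whole. A call with a gripper value outside its range is refused whole. The fingers move at their own pace and stop on an object; "grip_force" is the grip in N (left out, the last holds). Time passes only in rows, so rows that repeat a pose let the fingers close. It gives the time, the measured TCP pose, the force and the opening at its end, in the units of the state.
- status.read_state(): the state, without advancing time (a new reading comes with each control period).
- read_camera(name): name is "scene" or "top" or "wrist"; returns (picture, depth): 400x640x3 uint8, red, green, blue; 400x640 float32, m along the optical axis (not along the pixel's ray), 0 where there is no reading.
- camera_info(name): a dict with "K" (3x3 intrinsics, pixels), "R" (3x3) and "t" (3): a world point X has camera coordinates R X + t. Camera axes: x right, y down, z forward; pixel columns grow to the right and rows downward; lengths in m; the calibration is good to about 2 mm. A picture is of the moment at which its call begins: read the wrist's pose just before it. camera_info takes no time and is no camera call; for the wrist camera it gives the pose at the moment of the call.
- order.finish_job(): hands the job in, once; it reports no verdict.
The state is a dict: "time": time; "q": joint angles; "joint_vel": joint speeds; "joint_torque": joint torques, N m; "tool_pos": TCP position; "tcp_rot": TCP orientation; "wrist_force": force on the tool from outside, world axes, zero at the start; "torque": the same for the moment, N m; "width": opening from 0.0 (shut) to 1.0 (fully open).
Only numpy, scipy, OpenCV 4.12 (cv2) and the standard library are available. Lean on these libraries where they do the work, as an engineer would, in place of code of your own. Each camera call takes 0.05 s, during which the arm holds its last target. There are 200 camera calls.

## Working session

There is one attempt and no reset: what is moved stays moved. The work goes in short steps, Python scripts to look and compute and a tool call to move; the robot and the scene stay as the last step left them, time stands still between calls to the robot, and variables do not carry over. Pictures are saved under pics/ and viewed, about 12 in all and at most 16, crops included, and the job is handed in when it is done.

Besides the shell and the picture viewer there is one more tool, called after "Call:" as name(argument=value, ...) on one line, values as JSON. move_arm: Moves the arm, as the interface text tells. Its arguments: {"type":"object","properties":{"deltas":{"type":"array","items":{"type":"array"}},"grip_force":{"type":"number"}},"required":["deltas"]}

```bash
ls; mkdir -p pics; cat > h.py <<'E'
import numpy as np, cv2
from workcell import status, read_camera, camera_info, order
def grab(n):
    c=camera_info(n); p,d=read_camera(n); return p,d,{k:np.array(c[k],float) for k in ("K","R","t")}
def save(n,p): cv2.imwrite("pics/"+n+".png",cv2.cvtColor(p,cv2.COLOR_RGB2BGR))
def cloud(d,c):
    v,u=np.mgrid[:d.shape[0],:d.shape[1]]
    r=np.stack([u,v,np.ones_like(u)],-1)@np.linalg.inv(c["K"]).T
    return (r*d[...,None]-c["t"])@c["R"]   # R^T (X-t)
def ray(u,v,z,c):
    r=c["R"].T@np.linalg.inv(c["K"])@np.array([u,v,1.]); o=-c["R"].T@c["t"]
    return o+r*(z-o[2])/r[2]
def proj(X,c):
    p=c["K"]@(c["R"]@np.array(X)+c["t"]); return p[:2]/p[2]
E
python3 - <<'E'
from h import *
for n in("top","scene"):
    p,d,c=grab(n); save(n+"0",p); np.savez(n+"0.npz",p=p,d=d,**c); print(n,c["K"][0,0],-c["R"].T@c["t"])
print(status.read_state())
E
```

```text
pics
top 441.66609478509565 [ 0.33822926 -0.046775    1.39490049]
scene 378.0816149549718 [ 1.34187922 -0.36807046  1.1623009 ]
{'time': 0.1, 'q': array([ 1.08711829e+00,  2.64716827e-01,  1.60529201e+00, -1.88619430e-05,
        1.27368753e+00, -3.68706393e-02]), 'joint_vel': array([ 0.00036696, -0.00209849, -0.00138857, -0.00016157,  0.00178222,
       -0.0004534 ]), 'joint_torque': array([ 2.33979708e-04, -5.16704929e+01, -3.68590343e+01, -1.28857055e-04,
        6.25242828e-03,  3.34122865e-05]), 'tool_pos': array([0.29133104, 0.60813538, 0.23003076]), 'tcp_rot': array([-0.69589497, -3.06301037,  0.00319996]), 'wrist_force': array([-0.35583286, -0.78749519, -0.13408132]), 'torque': array([ 0.02252038, -0.00074894, -0.07518009]), 'width': 1.00032666625992}
```

View pics/top0.png

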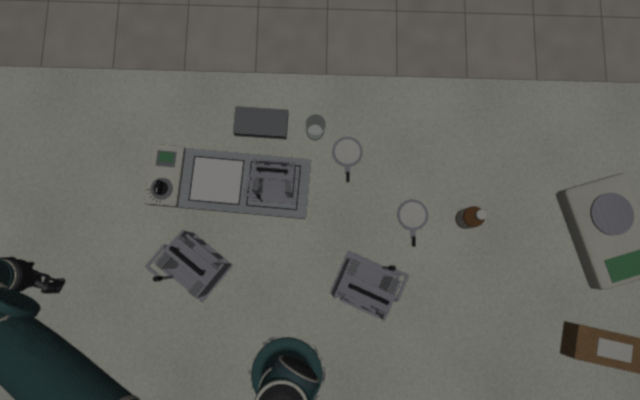

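View pics/scene0.png

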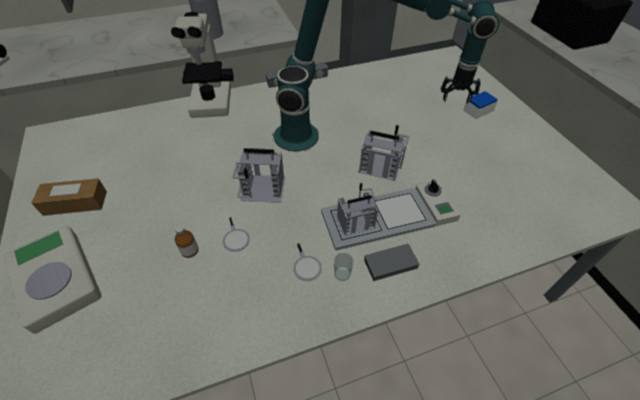

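Two pans, and the rack to use is the small one on the plate; the other two are decoys. Next I measure with the top view's depth and colour.

```bash
python3 - <<'E'
from h import *
z=np.load("top0.npz"); p,d=z["p"],z["d"]; c={k:z[k] for k in("K","R","t")}
X=cloud(d,c); print("bench z",np.median(X[300:340,420:520,2]))
def rect(m,name):
    P=X[m][:,:2].astype(np.float32)*1000; r=cv2.minAreaRect(P); print(name,len(P),np.round(r[0],1),np.round(r[1],1),round(r[2],1),"z",np.round(X[m][:,2].mean()*1000,1))
box=np.zeros(d.shape,bool); box[130:225,130:325]=1
Z=X[...,2]
rect(box&(Z>.018)&(Z<.032)&(X[...,0]<.78),"plate")
rect(box&(Z>.165)&(Z<.19),"handle/top")
for lo,hi in((.05,.07),(.07,.1),(.1,.13),(.13,.15),(.15,.165),(.165,.175),(.175,.19)):
    m=box&(Z>lo)&(Z<hi)&(np.arange(640)[None]>235); 
    if m.sum()>3: rect(m,f"{lo}-{hi}")
m=box&(Z>.05)&(np.arange(640)[None]<185); rect(m,"thermo knob")
hsv=cv2.cvtColor(p,cv2.COLOR_RGB2HSV)
for (u0,v0,u1,v1) in((325,130,370,190),(390,192,435,250)):
    s=p[v0:v1,u0:u1].astype(int).sum(2)
    for nm,m in(("white",s>np.percentile(s,75)),("dark",s<180)):
        pass
    print(np.round(np.percentile(s,[0,2,5,50,80,90,95,100])))
    dark=s<200; vv,uu=np.nonzero(dark); r=cv2.minAreaRect(np.stack([uu+u0,vv+v0],1).astype(np.float32)); print("grip",r,ray(*r[0],.012,c))
big=cv2.resize(p[95:255,140:440],None,fx=2.66,fy=2.66,interpolation=cv2.INTER_CUBIC); save("c1",cv2.convertScaleAbs(big,alpha=1.6))
E
```

```text
bench z -0.002187094301714736
plate 6281 [621.4 177.1] [527.7 274.8] 86.1 z 24.2
handle/top 128 [556.6  52.2] [81.8 86.9] 1.3 z 175.2
0.05-0.07 69 [618.9   1.4] [115.  299.6] 50.7 z 59.0
0.07-0.1 109 [637.   25.1] [139.2 277.5] 65.3 z 85.3
0.1-0.13 169 [571.5  62.7] [138.6 117.1] 86.8 z 121.1
0.13-0.15 733 [569.6  61. ] [134.8 118.1] 86.7 z 135.8
0.15-0.165 20 [567.5  70.3] [ 55.8 106.7] 42.8 z 159.6
0.165-0.175 52 [555.5  52. ] [84.7 82.1] 89.5 z 171.9
0.175-0.19 76 [589.2  52.9] [86.9 10.1] 86.7 z 177.5
thermo knob 306 [520.1 179.8] [555.2 171.4] 68.4 z 164.5
[ 80. 256. 267. 328. 334. 342. 345. 351.]
grip ((347.5, 176.5), (9.0, 3.0), 90.0) [ 0.60624654 -0.1763755   0.012     ]
[ 67. 245. 265. 332. 339. 343. 345. 351.]
grip ((413.5, 240.5), (9.0, 3.0), 90.0) [ 0.40715472 -0.38496634  0.012     ]
```

View pics/c1.png

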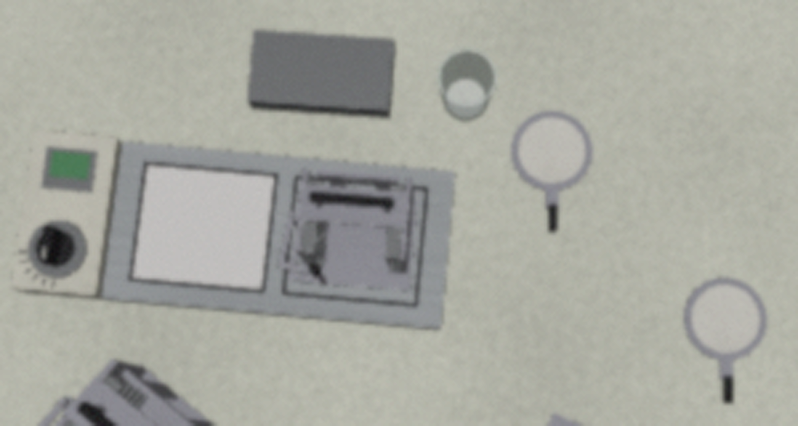

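```bash
python3 - <<'E'
from h import *
z=np.load("top0.npz"); p,d=z["p"],z["d"]; c={k:z[k] for k in("K","R","t")}
f=lambda u,v,h:ray(140+u/2.6667-.3,95+v/2.6667-.3,h,c)
def show(n,pts,h):
    P=np.array([f(u,v,h) for u,v in pts]); print(n,np.round(P.mean(0)*1000,1),"sides",[round(np.linalg.norm(P[i]-P[i-1])*1000) for i in range(len(P))],"ang",[round(np.degrees(np.arctan2(*(P[i]-P[i-1])[1::-1])),1) for i in range(len(P))])
show("plate",[(118,140),(455,172),(440,328),(100,297)],.025)
show("heated",[(146,163),(276,174),(264,291),(132,280)],.025)
show("cool",[(296,178),(427,187),(415,304),(283,293)],.025)
show("knob",[(54,246)],.085)
for n,ctr,gr in(("panA",(552,151),(553,217)),("panB",(725,318),(728,388))):
    a,b=f(*ctr,.004),f(*gr,.016); print(n,a,b,np.linalg.norm((a-b)[:2]),np.degrees(np.arctan2(*(a-b)[1::-1])))
E
```

```text
plate [577.9 149.9  25. ] sides [189, 402, 187, 398] ang [np.float64(-2.8), np.float64(-94.2), np.float64(175.8), np.float64(86.0)]
heated [584.2 237.   25. ] sides [141, 155, 140, 155] ang [np.float64(-3.3), np.float64(-93.6), np.float64(176.7), np.float64(86.4)]
cool [572.   59.2  25. ] sides [138, 156, 140, 155] ang [np.float64(-4.0), np.float64(-92.7), np.float64(175.6), np.float64(86.4)]
knob [547.4 391.5  85. ] sides [0] ang [np.float64(0.0)]
panA [ 0.69058357 -0.17383769  0.004     ] [ 0.60681849 -0.17462746  0.016     ] 0.08376880722290292 0.5401897356323023
panB [ 0.49147083 -0.3818926   0.004     ] [ 0.40784279 -0.3814829   0.016     ] 0.0836290453877196 -0.2806946481716694
```

Call:
move_arm(deltas=[[[0,0,0.1],[0,-0.5,0.5],-1],[[0,0,0.2],[0,-1,1],-1],[[0,0,0.244],[0.5,-1,1],-1],[[0,0,0.244],[1,-1,1],-1],[[0,0,0.244],[1,-1,1],-1]])

```text
time: 0.72
tool_pos: [0.3945, 0.5077, 0.3304]
tcp_rot: [0.106, 3.14, -0.002]
wrist_force: [-0.8, 1.1, -0.2]
width: 0.998
```

Call:
move_arm(deltas=[[[0,0,0],[0,-0.5,0.2],-1],[[0,0,0],[0.3,-1,0.5],-1]])

```text
time: 0.98
tool_pos: [0.4179, 0.4101, 0.378]
tcp_rot: [-0.095, -3.136, 0.005]
wrist_force: [1.5, 1.0, -0.1]
width: 1.001
```

Call:
move_arm(deltas=[[[0,0,0],[0,-0.5,0],-1],[[0,0,0],[0.3,-1,0],-1]])

```text
time: 1.23
tool_pos: [0.4487, 0.3103, 0.3803]
tcp_rot: [-0.096, -3.14, -0.001]
wrist_force: [-0.1, -0.2, 0.6]
width: 1.002
```

Call:
move_arm(deltas=[[[0,0,0],[0,-0.5,0],-1],[[0,0,0],[0,-1,0],-1]])

```text
time: 1.48
tool_pos: [0.4493, 0.2098, 0.379]
tcp_rot: [-0.099, -3.139, 0.001]
wrist_force: [0.6, -0.8, -0.4]
width: 1.001
```

Call:
move_arm(deltas=[[[0,0,0],[0,-0.5,0],-1],[[0,0,0],[0,-1,0],-1],[[0,0,0],[0,-1,0],-1],[[0,0,0],[0,-1,0],-1]])

```text
time: 1.98
tool_pos: [0.4498, 0.1117, 0.3795]
tcp_rot: [-0.1, -3.139, -0.001]
wrist_force: [0.2, -0.5, 0.1]
width: 1.002
```

```bash
python3 - <<'E'
from h import *
print(status.read_state()["tool_pos"],status.read_state()["tcp_rot"])
p,d,c=grab("wrist"); save("w1",p); np.savez("w1.npz",p=p,d=d,**c); print(-c["R"].T@c["t"],c["R"][2])
E
```

```text
[0.44977723 0.11166195 0.37949904] [-1.00214777e-01 -3.13921144e+00 -1.21555405e-03]
[0.37949962 0.11508518 0.52151025] [ 0.27718696 -0.01647579 -0.96067473]
```

View pics/w1.png

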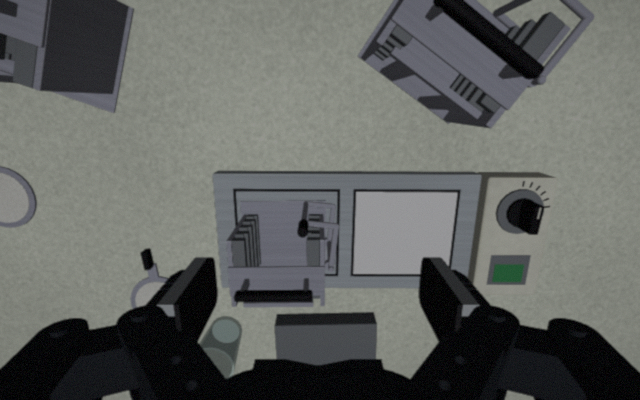

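The wrist view shows the rack's handle at (274,296), the bail knob at (304,228), the heated field at (352–460, 190–276) and the thermostat knob at (524,214). I turn these into positions.

```bash
python3 - <<'E'
from h import *
z=np.load("w1.npz"); p,d=z["p"],z["d"]; c={k:z[k] for k in("K","R","t")}
g=cv2.cvtColor(p,cv2.COLOR_RGB2GRAY)
X=cloud(d,c)
# handle
def comp(u0,v0,u1,v1,th,h,nm):
    m=(g[v0:v1,u0:u1]<th).astype(np.uint8); n,l,s,_=cv2.connectedComponentsWithStats(m); k=1+np.argmax(s[1:,4])
    vv,uu=np.nonzero(l==k); P=np.array([ray(u+u0,v+v0,h,c)[:2]*1000 for u,v in zip(uu,vv)],np.float32)
    r=cv2.minAreaRect(P); print(nm,len(P),np.round(r[0],1),np.round(r[1],1),round(r[2],2),"depth z",np.round(np.median(X[vv+v0,uu+u0,2])*1000,1), 'px',(uu+u0).min(),(uu+u0).max(),(vv+v0).min(),(vv+v0).max())
comp(228,284,320,306,50,.178,"handle")
comp(292,212,316,240,45,.163,"knob")
comp(135,240,165,275,45,.018,"gripA")
m=((g>115)&(np.abs(X[...,2]-.025)<.012)).astype(np.uint8); m[:,:345]=0;m[:,468:]=0
P=np.array([ray(u,v,.025,c)[:2]*1000 for v,u in zip(*np.nonzero(m))],np.float32); r=cv2.minAreaRect(P);print("heated",len(P),r)
for nm,pts,h in(("plate front edge",[(215,173),(478,173)],.025),("cool",[(235,190),(338,190),(338,276)],.025),("heat",[(355,190),(459,190),(458,276),(352,275)],.025),("knobctr",[(521,213)],.057)):
    print(nm,[np.round(ray(*q,h,c)[:2]*1000,1) for q in pts])
big=cv2.resize(p[160:320,200:350],None,fx=3.7,fy=3.7,interpolation=cv2.INTER_CUBIC); big2=cv2.resize(p[170:300,340:570],None,fx=2.5,fy=2.5,interpolation=cv2.INTER_CUBIC)
E
```

```text
handle 957 [583.   51.6] [88.6 23. ] 86.23 depth z 176.3 px 234 312 284 302
knob 169 [513.7  91.3] [20.8 17.4] 31.96 depth z 156.6 px 298 315 218 236
gripA 166 [ 602.5 -173.2] [33.3 14.7] 1.22 depth z 15.4 px 141 152 249 268
heated 7719 ((589.1795043945312, 240.41378784179688), (190.79830932617188, 175.53590393066406), 87.54772186279297)
plate front edge [array([469.5, -41.5]), array([494.7, 345.2])]
cool [array([497. , -15.5]), array([507.1, 138. ]), array([649.6, 131.1])]
heat [array([508.7, 163.3]), array([518.9, 318.5]), array([662.4, 323.9]), array([649.3, 153.6])]
knobctr [array([549.7, 395.3])]
```

Call:
move_arm(deltas=[[[0,0,0.01],[0.4,-0.15,-0.4],0],[[0,0,0.01],[0.7,-0.25,-0.8],0],[[0,0,0.01],[0.7,-0.25,-1.0],0]])

```text
time: 2.4
tool_pos: [0.5201, 0.087, 0.2763]
tcp_rot: [-0.073, -3.136, 0.001]
wrist_force: [0.6, 1.1, -0.5]
width: 0.496
```

Call:
move_arm(deltas=[[[0,0,0],[0,0,-0.5],0],[[0,0,0],[0,0,-0.6],0],[[0,0,0],[0,0,-0.6],0]])

```text
time: 2.78
tool_pos: [0.5197, 0.087, 0.2201]
tcp_rot: [-0.073, -3.14, -0.0]
wrist_force: [0.3, -0.1, 0.1]
width: 0.505
```

```bash
python3 - <<'E'
from h import *
s=status.read_state(); print(s["tool_pos"],s["tcp_rot"],s["width"])
p,d,c=grab("wrist"); save("w2",p); np.savez("w2.npz",p=p,d=d,**c); print(proj((.5208,.0852,.163),c),proj(s["tool_pos"],c))
E
```

```text
[0.51972905 0.08700407 0.22010544] [-7.29562439e-02 -3.13983431e+00 -1.56260522e-04] 0.5046339871845275
[316.32882634 223.16887988] [319.80012549 263.26955888]
```

View pics/w2.png

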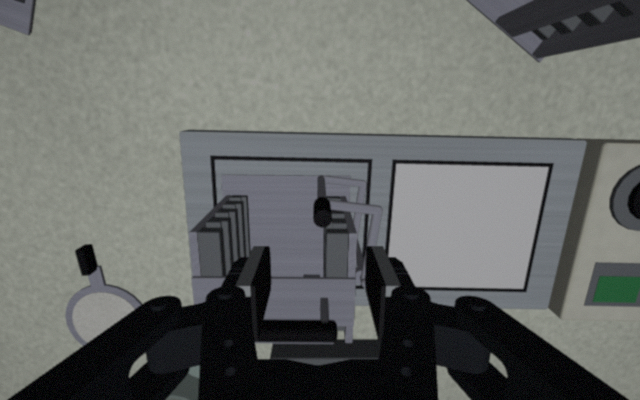

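```bash
python3 - <<'E'
from h import *
z=np.load("w2.npz"); c={k:z[k] for k in("K","R","t")}; p=z["p"]; X=cloud(z["d"],c)
print("knob top",ray(322,218,.163,c), "lower end",ray(321,203,.131,c))
print("depth",X[218,322],X[206,322],X[214:222,318:327,2].round(3))
g=cv2.cvtColor(p,cv2.COLOR_RGB2GRAY); print(g[196:230,322],g[218,306:340])
print("handle L/R top mid",ray(259,325,.178,c),ray(335,327,.178,c),X[325,262],X[326,330])
print("heat corners",[ray(u,v,.025,c)[:2].round(4) for u,v in((393,161),(551,165),(531,291),(387,287))])
E
```

```text
knob top [0.51760912 0.08883817 0.163     ] lower end [0.517415   0.08855694 0.131     ]
depth [0.51783747 0.08883669 0.16233325] [0.51187001 0.08917456 0.15660162] [[0.162 0.163 0.164 0.163 0.162 0.162 0.163 0.162 0.163]
 [0.163 0.163 0.162 0.162 0.162 0.163 0.164 0.162 0.161]
 [0.163 0.162 0.163 0.162 0.162 0.162 0.162 0.164 0.162]
 [0.162 0.163 0.162 0.162 0.162 0.164 0.161 0.163 0.161]
 [0.162 0.162 0.162 0.163 0.162 0.163 0.162 0.162 0.162]
 [0.162 0.161 0.163 0.162 0.163 0.162 0.162 0.162 0.163]
 [0.163 0.163 0.162 0.162 0.164 0.162 0.163 0.162 0.163]
 [0.163 0.162 0.162 0.162 0.163 0.163 0.162 0.163 0.164]]
[ 41  19   3   0   1   8   4   0   5   8   8   2   5   6  16  24  23  21
  20  22  22  16  21  18  22  17  17  20  24  21  34  63  92 104] [107 107 108 107 109 107 100  61  31  20  20  16  22  19  16  26  21  23
  18  25  18  24  19  19   8  25  46  52  55  55  58  54  54  56]
handle L/R top mid [0.58101858 0.04648357 0.178     ] [0.58476068 0.09381486 0.178     ] [0.58455383 0.04728289 0.17318388] [0.58714778 0.09075362 0.17352958]
heat corners [array([0.5087, 0.1614]), array([0.5202, 0.3184]), array([0.6613, 0.3161]), array([0.6486, 0.1566])]
```

Call:
move_arm(deltas=[[[0,0,0],[-0.02,0.02,-0.5],0],[[0,0,0],[-0.02,0.02,-0.88],0],[[0,0,0],[-0.02,0.02,-0.88],0.5],[[0,0,0],[-0.02,0.02,-0.88],1],[[0,0,0],[-0.02,0.02,-0.88],1],[[0,0,0],[-0.02,0.02,-0.88],1]], grip_force=20)

```text
time: 3.58
tool_pos: [0.5198, 0.0883, 0.1343]
tcp_rot: [0.075, 3.137, 0.001]
wrist_force: [-0.3, 0.2, 6.3]
width: 0.125
```

Call:
move_arm(deltas=[[[0,0,-0.067],[-0.031,0.066,0],1],[[0,0,-0.178],[-0.065,0.181,0],1],[[0,0,-0.289],[-0.08,0.3,0],1],[[0,0,-0.4],[-0.073,0.42,0],1],[[0,0,-0.511],[-0.045,0.538,0],1],[[0,0,-0.622],[0.002,0.648,0],1],[[0,0,-0.733],[0.068,0.749,0],1],[[0,0,-0.844],[0.15,0.836,0],1],[[0,0,-0.956],[0.246,0.908,0],1],[[0,0,-0.956],[0.246,0.908,0],1]])

```text
time: 4.82
tool_pos: [0.5447, 0.1792, 0.1339]
tcp_rot: [2.194, 2.246, 0.004]
wrist_force: [0.2, -0.9, 7.3]
width: 0.131
```

Call:
move_arm(deltas=[[[0,0,0],[0,0,0],0],[[0,0,0],[0,0,0.0],0],[[0,0,0],[0,0,0.4],0],[[0,0,0],[0,0,0.8],0],[[0,0,0.1],[-0.1,0,1],0],[[0,0,0.2],[-0.4,-0.3,1],0],[[0,0,0.3],[-0.7,-0.6,1],0],[[0,0,0.4],[-0.95,-1,1],0]])

```text
time: 5.82
tool_pos: [0.4461, 0.0784, 0.2313]
tcp_rot: [-1.385, -2.819, 0.001]
wrist_force: [0.5, -1.2, -0.4]
width: 0.496
```

Call:
move_arm(deltas=[[[0,0,0.11],[0,-0.4,0.5],0],[[0,0,0.22],[0,-0.8,1],0],[[0,0,0.33],[0,-0.8,1],0],[[0,0,0.44],[0,-0.8,1],0],[[0,0,0.55],[0,-0.8,1],0],[[0,0,0.55],[0,-0.8,1],0],[[0,0,0.55],[0,-0.8,1],0]])

```text
time: 6.7
tool_pos: [0.4475, -0.0011, 0.3316]
tcp_rot: [-0.093, -3.14, -0.0]
wrist_force: [0.2, -0.5, 0.6]
width: 0.504
```

```bash
python3 - <<'E'
from h import *
s=status.read_state(); print(s["tool_pos"],s["tcp_rot"],s["wrist_force"])
p,d,c=grab("wrist"); save("w3",p); np.savez("w3.npz",p=p,d=d,**c)
E
```

```text
[ 0.44753567 -0.0010731   0.3315549 ] [-9.34639265e-02 -3.13964200e+00 -1.19702726e-04] [ 0.24941545 -0.54373467  0.58055388]
```

View pics/w3.png

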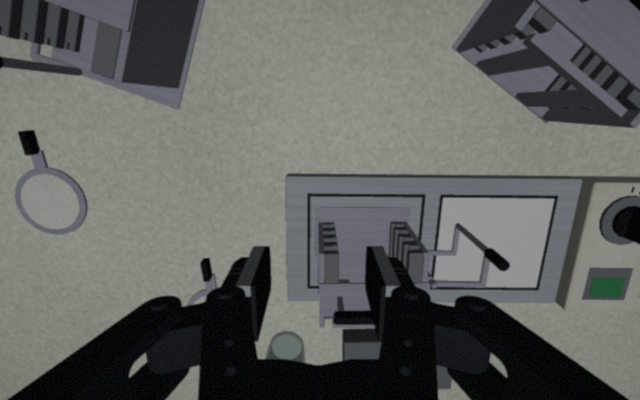

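```bash
python3 - <<'E'
from h import *
z=np.load("w3.npz"); c={k:z[k] for k in("K","R","t")}; p=z["p"]; X=cloud(z["d"],c)
for nm,u,v in(("baseL",322,210),("baseR",406,210),("strip",340,300),("strip2",330,292),("ledgeL",325,228),("ledgeR",398,226),("handle",345,319)): print(nm,X[v-1:v+2,u-1:u+2].reshape(-1,3).mean(0).round(4))
zb=np.median(X[207:212,330:400,2]); print("base z",zb)
print([ray(u,205,zb,c).round(4) for u in(317,411)])
m=(X[...,2]>.128)&(X[...,2]<.15)&(X[...,0]>.5)&(X[...,0]<.66)&(X[...,1]>-.03)&(X[...,1]<.125)
P=X[m]; print("strip",len(P),cv2.minAreaRect((P[:,:2]*1000).astype(np.float32)), P.min(0),P.max(0))
# walls' y extents at height
for lo in(.04,.06,.08,.1,.12,.132):
    m=(X[...,2]>lo)&(X[...,2]<lo+.012)&(X[...,0]>.5)&(X[...,0]<.57)&(X[...,1]>-.03)&(X[...,1]<.13); Q=X[m]
    print(lo,len(Q),np.percentile(Q[:,1],[1,10,90,99]).round(4),np.percentile(Q[:,0],[1,50]).round(4))
big=cv2.resize(p[165:330,280:460],None,fx=4,fy=3.6,interpolation=cv2.INTER_CUBIC); save("c3",cv2.convertScaleAbs(big,alpha=1.7))
E
```

```text
baseL [ 5.178e-01 -1.000e-04  3.010e-02]
baseR [0.5245 0.1135 0.0307]
strip [0.5841 0.0141 0.1466]
strip2 [0.5783 0.0038 0.1388]
ledgeL [0.5357 0.0025 0.0522]
ledgeR [0.541  0.0993 0.0462]
handle [0.5864 0.017  0.1775]
base z 0.03044053281001279
[array([ 0.5102, -0.0065,  0.0304]), array([0.5179, 0.1202, 0.0304])]
strip 3005 ((583.3591918945312, 57.802207946777344), (134.01986694335938, 93.69816589355469), 87.16373443603516) [ 0.53336635 -0.0110868   0.12802382] [0.62947515 0.12492851 0.14938395]
0.04 87 [-0.0066 -0.0039  0.109   0.112 ] [0.5339 0.5392]
0.06 213 [-0.0065  0.0009  0.1059  0.111 ] [0.5341 0.54  ]
0.08 288 [-0.0067  0.0006  0.1049  0.1112] [0.5339 0.5399]
0.1 286 [-0.0067  0.0015  0.1037  0.1116] [0.5338 0.5396]
0.12 161 [-0.0068 -0.0034  0.1085  0.112 ] [0.5337 0.5393]
0.132 1215 [-0.0072 -0.0034  0.1069  0.1116] [0.5346 0.5533]
```

View pics/c3.png

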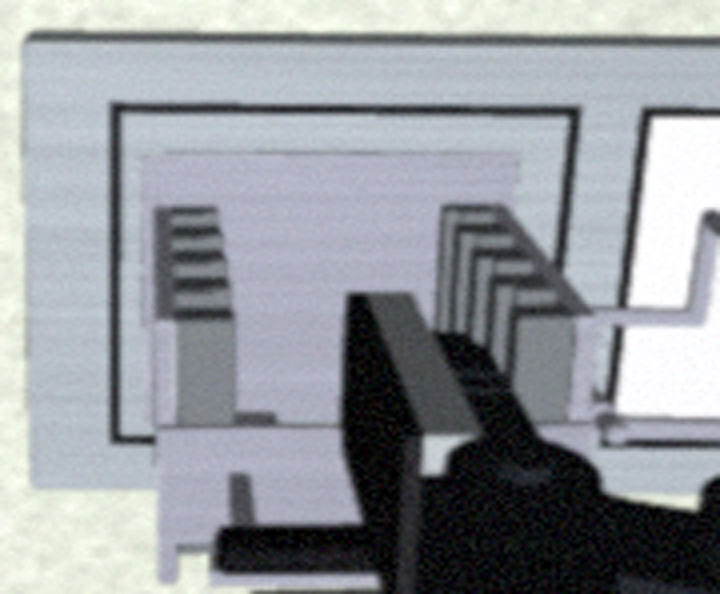

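Call:
move_arm(deltas=[[[0,0,0.02],[0.3,-0.5,0],0],[[0,0,0.04],[0.55,-0.87,-0.4],0],[[0,0,0.04],[0.55,-0.87,-0.9],0]])

```text
time: 7.12
tool_pos: [0.5054, -0.0907, 0.2421]
tcp_rot: [-0.003, 3.138, -0.002]
wrist_force: [-0.0, 0.5, -0.5]
width: 0.503
```

Call:
move_arm(deltas=[[[0,0,0],[0.3,-0.45,-0.3],0],[[0,0,0],[0.55,-0.87,-0.9],0],[[0,0,0],[0.55,-0.87,-0.9],0],[[0,0,0],[0.55,-0.87,-0.9],0]])

```text
time: 7.62
tool_pos: [0.5571, -0.1749, 0.1508]
tcp_rot: [0.006, -3.139, -0.002]
wrist_force: [-0.5, -0.4, 0.6]
width: 0.494
```

```bash
cat >> h.py <<'E'
def pan(c,p,X):
    """grip (dark, low) and disc found in a wrist view"""
    g=cv2.cvtColor(p,cv2.COLOR_RGB2GRAY)
    m=((g<60)&(X[...,2]<.03)&(X[...,2]>.004)).astype(np.uint8); n,l,s,ce=cv2.connectedComponentsWithStats(m)
    for k in range(1,n):
        if s[k,4]<80: continue
        t=(l==k)&(X[...,2]>.0145)&(X[...,2]<.024); P=(X[t][:,:2]*1000).astype(np.float32)
        if len(P)>20:
            r=cv2.minAreaRect(P); print("grip top",s[k],np.round(r[0],1),np.round(r[1],1),round(r[2],1))
E
python3 - <<'E'
from h import *
s=status.read_state(); print(s["tool_pos"],s["tcp_rot"],s["wrist_force"])
p,d,c=grab("wrist"); save("w4",p); np.savez("w4.npz",p=p,d=d,**c); pan(c,p,cloud(d,c)); print(proj((.606,-.174,.018),c),proj((.6906,-.1738,.004),c))
E
```

```text
[ 0.55714352 -0.17493347  0.150795  ] [ 6.40327329e-03 -3.13889373e+00 -2.07131607e-03] [-0.50991082 -0.39480428  0.61597188]
grip top [ 17   0  27  12 257] [ 418.8 -387.3] [ 5.2 10.1] 1.0
grip top [ 440   81   51  217 1993] [562.7 -54. ] [  2.3 184.8] 86.0
grip top [ 486  115  154  171 1443] [556.   -2.2] [ 76.4 163. ] 62.7
grip top [308 224  13  39 398] [ 606.4 -178.7] [ 8.8 31.6] 90.0
grip top [566 354  74  24 995] [732.2 108.8] [62.7  3.6] 86.4
[319.3745248  245.83483498] [319.11215591 320.44135427]
```

View pics/w4.png

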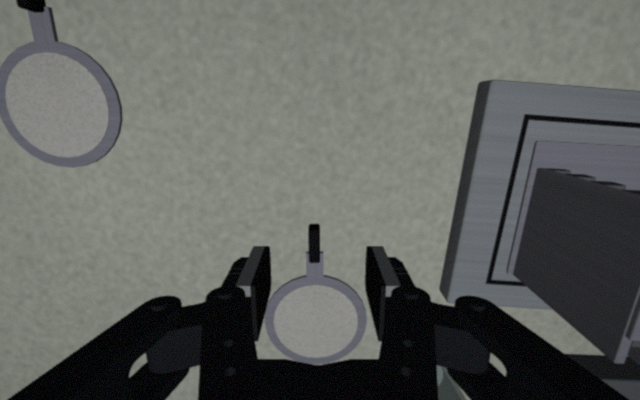

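Call:
move_arm(deltas=[[[0,0,0.017],[0.25,-0.03,-0.4],0],[[0,0,0.017],[0.49,-0.03,-0.9],0],[[0,0,0.017],[0.49,-0.03,-1],0]])

```text
time: 8.05
tool_pos: [0.6063, -0.1764, 0.0504]
tcp_rot: [0.053, -3.138, -0.002]
wrist_force: [-0.7, -0.1, 0.0]
width: 0.5
```

Call:
move_arm(deltas=[[[0,0,0],[0,0,-0.3],0],[[0,0,0],[0,0,-0.44],0],[[0,0,0],[0,0,-0.44],0]])

```text
time: 8.43
tool_pos: [0.6064, -0.1777, 0.0086]
tcp_rot: [0.051, -3.141, -0.0]
wrist_force: [-0.4, -0.5, -0.3]
width: 0.498
```

Call:
move_arm(deltas=[[[0,0,0],[0,0,-0.025],0],[[0,0,0],[0,0,-0.025],0.6],[[0,0,0],[0,0,-0.025],1],[[0,0,0],[0,0,-0.025],1],[[0,0,0],[0,0,-0.025],1],[[0,0,0],[0,0,-0.025],1]], grip_force=70)

```text
time: 9.18
tool_pos: [0.6077, -0.1785, 0.0066]
tcp_rot: [-0.051, 3.14, -0.001]
wrist_force: [-0.5, 0.2, 5.7]
width: 0.093
```

```bash
python3 - <<'E'
from h import *
s=status.read_state(); print(s["tool_pos"],s["tcp_rot"],s["wrist_force"],s["width"])
E
```

```text
[ 0.60769359 -0.17854294  0.00655064] [-5.05278066e-02  3.13959968e+00 -1.06778046e-03] [-0.46436049  0.15878207  5.68398314] 0.09262856711019632
```

Call:
move_arm(deltas=[[[0,0,0],[0,0,0.2],1],[[0,0,0],[0,0,0.5],1],[[0,0,0],[-0.1,0,0.8],1],[[0,0,0],[-0.4,0.1,0.8],1],[[0,0,-0.03],[-0.7,0.15,0.8],1],[[0,0,-0.06],[-1,0.2,0.8],1]])

```text
time: 9.93
tool_pos: [0.5059, -0.1578, 0.0862]
tcp_rot: [0.099, 3.14, -0.0]
wrist_force: [-0.7, 0.3, -1.6]
width: 0.087
```

Call:
move_arm(deltas=[[[0,0,0],[-0.3,0.13,0],1],[[0,0,0],[-0.6,0.3,0],1],[[0,0,0],[-0.78,0.4,0],1]])

```text
time: 10.3
tool_pos: [0.427, -0.1173, 0.0857]
tcp_rot: [-0.097, -3.139, -0.001]
wrist_force: [0.6, 0.0, -0.8]
width: 0.093
```

Call:
move_arm(deltas=[[[0,0,0],[-0.15,0.3,0],1],[[0,0,0],[-0.3,0.7,-0.1],1],[[0,0,0],[-0.3,0.8,-0.2],1]])

```text
time: 10.68
tool_pos: [0.3975, -0.0366, 0.0655]
tcp_rot: [-0.095, -3.14, -0.0]
wrist_force: [0.5, -0.7, -1.1]
width: 0.094
```

Call:
move_arm(deltas=[[[0,0,0],[0,0.3,0],1],[[0,0,0],[-0.08,0.7,-0.05],1],[[0,0,0],[-0.08,1,-0.1],1],[[0,0,0],[-0.08,1,-0.15],1],[[0,0,0],[-0.08,1,-0.15],1]])

```text
time: 11.3
tool_pos: [0.3908, 0.0615, 0.0502]
tcp_rot: [-0.096, -3.139, 0.001]
wrist_force: [1.1, -0.1, -1.0]
width: 0.091
```

```bash
python3 - <<'E'
from h import *
s=status.read_state(); print(s["tool_pos"],s["tcp_rot"],s["wrist_force"],s["width"])
a=s["tcp_rot"]; print("yaw",np.degrees(2*np.arctan2(a[1],a[0]))%180-0)
p,d,c=grab("wrist"); save("w5",p); np.savez("w5.npz",p=p,d=d,**c)
E
```

```text
[0.3908159  0.06146447 0.05016768] [-9.62827826e-02 -3.13949634e+00  8.70346919e-04] [ 1.11952461 -0.14416208 -1.04060108] 0.09134312193619182
yaw 176.486781361525
```

View pics/w5.png

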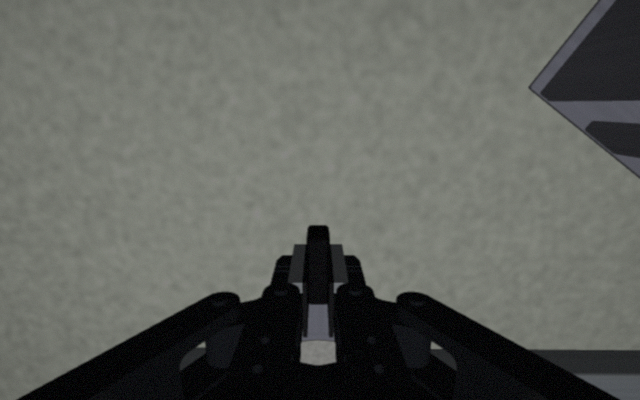

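```bash
python3 - <<'E'
from h import *
z=np.load("w5.npz"); c={k:z[k] for k in("K","R","t")}
print("grip rear",ray(317.5,227,.0616,c))
p,d,c=grab("top"); X=cloud(d,c); 
# disc seen in top view in front of the rack
m=(X[...,2]>.035)&(X[...,2]<.065)&(X[...,0]>.40)&(X[...,0]<.53)&(X[...,1]>-.02)&(X[...,1]<.14)
P=X[m]; print(len(P)); A=np.c_[P[:,:2]-P[:,:2].mean(0),np.ones(len(P))]; s=np.linalg.lstsq(A,P[:,2],rcond=None)[0]; print("plane slope",s, "res",(P[:,2]-A@s).std())
print(cv2.minEnclosingCircle((P[:,:2]*1000).astype(np.float32)),cv2.minAreaRect((P[:,:2]*1000).astype(np.float32)))
b=cv2.resize(p[140:240,230:330],None,fx=5,fy=5,interpolation=cv2.INTER_CUBIC)
p2,d2,c2=grab("scene"); b2=cv2.resize(p2[150:250,310:410],None,fx=5,fy=5,interpolation=cv2.INTER_CUBIC)
save("c5",cv2.convertScaleAbs(np.hstack([b,b2])[:, :],alpha=1.6)) if 0 else save("c5",cv2.convertScaleAbs(cv2.resize(np.hstack([b,b2]),(800,400)),alpha=1.6))
E
```

```text
grip rear [0.3689993  0.06183342 0.0616    ]
495
plane slope [-0.00352074  0.00377998  0.04609764] res 0.002986891424721639
((493.7645568847656, 53.75236892700195), 58.644649505615234) ((497.64202880859375, 53.13374710083008), (97.99209594726562, 78.73314666748047), 79.76988220214844)
```

View pics/c5.png

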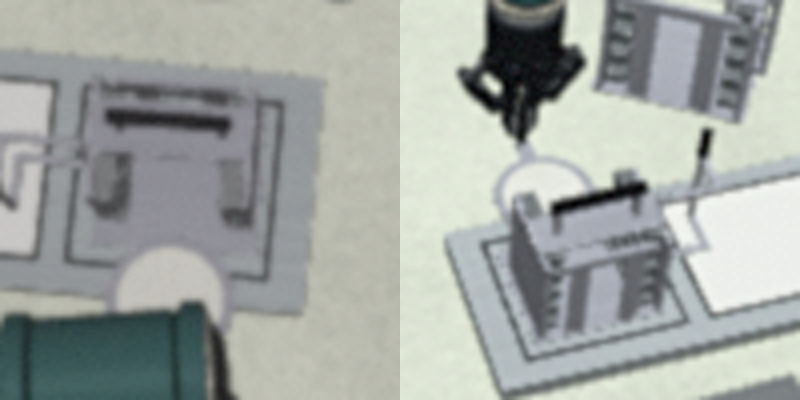

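Call:
move_arm(deltas=[[[0,0,0],[0,0.03,0.015],1],[[0,0,0],[0.05,0.027,0.015],1],[[0,0,0],[0.12,0.022,0.015],1],[[0,0,0],[0.2,0.018,0.015],1],[[0,0,0],[0.3,0.011,0.015],1],[[0,0,0],[0.4,0.005,0.015],1],[[0,0,0],[0.5,-0.001,0.015],1],[[0,0,0],[0.5,-0.001,0.015],1]])

```text
time: 12.45
tool_pos: [0.442, 0.0618, 0.052]
tcp_rot: [0.098, 3.139, 0.0]
wrist_force: [-0.2, 0.2, -1.4]
width: 0.093
```

```bash
python3 - <<'E'
from h import *
s=status.read_state(); print(s["tool_pos"],s["wrist_force"],s["torque"])
E
```

```text
[0.44196506 0.06176508 0.05204932] [-0.21207604  0.16975206 -1.3982051 ] [-0.00113073  0.02790465 -0.00993706]
```

Call:
move_arm(deltas=[[[0,0,0],[0.1,-0.006,0],1],[[0,0,0],[0.2,-0.012,0],1],[[0,0,0],[0.3,-0.019,0],1],[[0,0,0],[0.4,-0.025,0],1],[[0,0,0],[0.4,-0.025,0],1]])

```text
time: 13.08
tool_pos: [0.482, 0.0592, 0.0521]
tcp_rot: [0.098, 3.139, 0.0]
wrist_force: [-1.2, -0.0, -0.3]
width: 0.096
```

Call:
move_arm(deltas=[[[0,0,0],[0.02,-0.001,0],1],[[0,0,0],[0.04,-0.002,0],1],[[0,0,0],[0.04,-0.002,0],1]])

```text
time: 13.45
tool_pos: [0.4848, 0.0591, 0.0519]
tcp_rot: [0.097, 3.14, -0.0]
wrist_force: [-0.3, 1.3, -0.7]
width: 0.093
```

Call:
move_arm(deltas=[[[0,0,0],[0.01,-0.001,0],1],[[0,0,0],[0.02,-0.001,0],1],[[0,0,0],[0.02,-0.001,0],1]])

```text
time: 13.82
tool_pos: [0.4869, 0.059, 0.0519]
tcp_rot: [0.097, 3.14, -0.0]
wrist_force: [0.3, 0.5, -0.8]
width: 0.092
```

Call:
move_arm(deltas=[[[0,0,0],[0.01,-0.001,0],1],[[0,0,0],[0.02,-0.001,0],1],[[0,0,0],[0.02,-0.001,0],1]])

```text
time: 14.2
tool_pos: [0.489, 0.0589, 0.0519]
tcp_rot: [0.097, 3.14, 0.0]
wrist_force: [-0.2, 0.3, -1.7]
width: 0.093
```

```bash
python3 - <<'E'
from h import *
s=status.read_state(); print(s["tool_pos"],s["wrist_force"],s["torque"])
p,d,c=grab("top"); X=cloud(d,c)
b=p[140:240,230:330]; b=cv2.resize(b,None,fx=5,fy=5,interpolation=cv2.INTER_CUBIC)
p2,d2,c2=grab("scene"); b2=cv2.resize(p2[160:245,320:405],(500,500),interpolation=cv2.INTER_CUBIC)
save("c6",cv2.convertScaleAbs(cv2.resize(np.hstack([b,b2]),(800,400)),alpha=1.6))
E
```

```text
[0.48899334 0.0588929  0.05191824] [-0.20317172  0.29180845 -1.67179731] [ 0.00601097  0.09518118 -0.05924306]
```

View pics/c6.png

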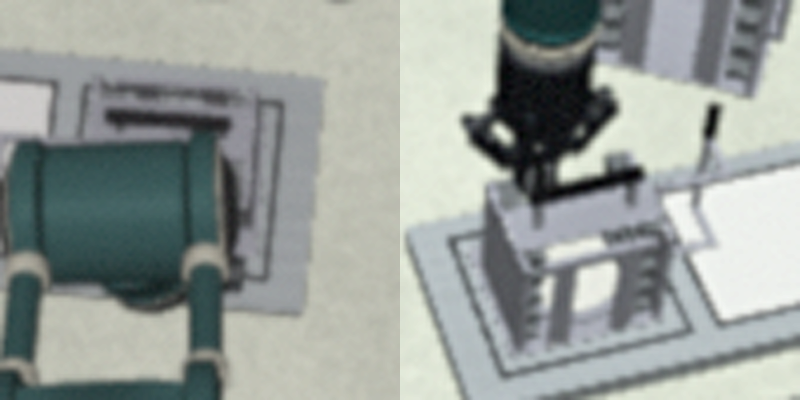

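Call:
move_arm(deltas=[[[0,0,0],[0.01,-0.001,0],1],[[0,0,0],[0.02,-0.001,0],1],[[0,0,0],[0.03,-0.002,0],1],[[0,0,0],[0.04,-0.003,0],1]])

```text
time: 14.8
tool_pos: [0.4926, 0.0586, 0.0518]
tcp_rot: [-0.097, -3.139, 0.0]
wrist_force: [-2.3, -0.3, -1.6]
width: 0.088
```

```bash
cat >> h.py <<'E'
def handle():
    p,d,c=grab("top"); g=cv2.cvtColor(p,cv2.COLOR_RGB2GRAY).astype(float); H=grab
    for n in("0","now"):
        if n=="0": z=np.load("top0.npz"); q=cv2.cvtColor(z["p"],cv2.COLOR_RGB2GRAY).astype(float)
        else: q=g
        w=np.clip(60-q[155:176,245:300],0,None); v,u=np.mgrid[155:176,245:300]; C=[(w*u).sum()/w.sum(),(w*v).sum()/w.sum()]
        print("handle",n,np.round(C,2),ray(*C,.176,c).round(4))
E
python3 - <<'E'
from h import *
s=status.read_state(); print(s["tool_pos"],s["wrist_force"],s["torque"]); handle()
p,d,c=grab("wrist"); g=cv2.cvtColor(p,cv2.COLOR_RGB2GRAY); save("w6",p); print(g[215:240,318])
E
```

```text
[0.4926184  0.05857751 0.05179157] [-2.25256692 -0.26437962 -1.57662097] [0.05027479 0.31293135 0.03980619]
handle 0 [271.85 168.71] [0.5919 0.052  0.176 ]
handle now [270.69 170.69] [0.5861 0.0551 0.176 ]
[119 114 116 112 113 111 110 113 114  99  51  10   2   0   9   0   6   4
   2   2   3   6   6  12  11]
```

Call:
move_arm(deltas=[[[0,0,0],[-0.01,0,-0.03],1],[[0,0,0],[-0.01,0,-0.06],1],[[0,0,0],[-0.01,0,-0.06],1]])

```text
time: 15.28
tool_pos: [0.4919, 0.0586, 0.0457]
tcp_rot: [0.097, 3.14, -0.0]
wrist_force: [-0.6, 0.4, -1.1]
width: 0.094
```

Call:
move_arm(deltas=[[[0,0,0],[0,0,0],0.5],[[0,0,0],[0,0,0],0.2],[[0,0,0],[0,0,0],0.2],[[0,0,0],[0,0,0.2],0],[[0,0,0],[-0.2,0,0.6],0],[[0,0,0],[-0.7,0,1],0],[[0,0,0],[-0.7,0,1],0]])

```text
time: 16.15
tool_pos: [0.4221, 0.0588, 0.1493]
tcp_rot: [0.097, 3.133, 0.001]
wrist_force: [0.7, 1.1, 0.1]
width: 0.503
```

Call:
move_arm(deltas=[[[0,0,0],[0,-0.3,0.5],0],[[0,0,0],[0,-0.5,1],0],[[0,0,0],[0,-0.5,1],0]])

```text
time: 16.52
tool_pos: [0.4255, 0.0073, 0.25]
tcp_rot: [0.1, 3.131, -0.001]
wrist_force: [0.7, 0.0, -0.7]
width: 0.497
```

```bash
python3 - <<'E'
from h import *
s=status.read_state(); print(s["tool_pos"],s["wrist_force"],s["torque"]); 
p,d,c=grab("wrist");save("w7",p); np.savez("w7.npz",p=p,d=d,**c)
p,d,c=grab("top");save("t7",p); np.savez("t7.npz",p=p,d=d,**c); handle()
E
```

```text
[0.42547454 0.00734971 0.25002752] [ 0.71966709  0.01427794 -0.72735796] [ 0.0705236  -0.02239071  0.01533936]
handle 0 [271.85 168.71] [0.5919 0.052  0.176 ]
handle now [271.65 168.75] [0.5917 0.0526 0.176 ]
```

View pics/w7.png

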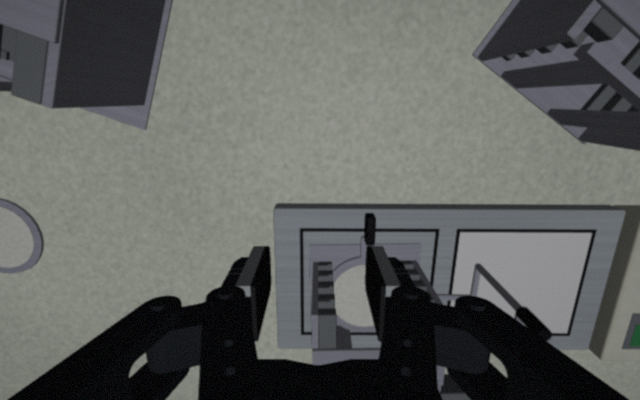

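```bash
cat >> h.py <<'E'
def gripat(f,u0,v0,u1,v1,ztop):
    z=np.load(f); c={k:z[k] for k in("K","R","t")}; X=cloud(z["d"],c); g=cv2.cvtColor(z["p"],cv2.COLOR_RGB2GRAY)
    m=np.zeros(g.shape,bool); m[v0:v1,u0:u1]=g[v0:v1,u0:u1]<55
    zz=X[m][:,2]; t=m&(abs(X[...,2]-ztop)<.004)
    vv,uu=np.nonzero(t); P=np.array([ray(u,v,ztop,c)[:2]*1000 for u,v in zip(uu,vv)],np.float32); r=cv2.minAreaRect(P)
    print("grip n",m.sum(),t.sum(),"z pct",np.percentile(zz,[5,50,95]).round(4),np.round(r[0],1),np.round(r[1],1),round(r[2],1),"x range",P.min(0).round(1),P.max(0).round(1))
E
python3 - <<'E'
from h import *
gripat("w7.npz",360,208,380,246,.057)
z=np.load("w7.npz"); c={k:z[k] for k in("K","R","t")}
print("expect rear/front top px",proj((.4692,.0597,.057),c),proj((.501,.0577,.057),c))
p=z["p"]; print(cv2.cvtColor(p,cv2.COLOR_RGB2GRAY)[205:250,370])
# pan B from top now
z=np.load("t7.npz");p=z["p"];c={k:z[k] for k in("K","R","t")}
s=p.astype(int).sum(2); 
for (u0,v0,u1,v1) in((380,180,445,260),):
    m=s[v0:v1,u0:u1]<200; vv,uu=np.nonzero(m); r=cv2.minAreaRect(np.stack([uu+u0,vv+v0],1).astype(np.float32)); print("gripB",r,ray(*r[0],.016,c))
E
```

```text
grip n 344 266 z pct [0.0254 0.056  0.0576] [489.9  57.1] [10.1 31.4] 85.2 x range [473.9  51.7] [505.7  62.6]
expect rear/front top px [372.03472858 212.33540258] [370.7270917  240.98729458]
[ 52  49  54  68  95 110 108  91  50  16   0   5  10  14  21  17  22  14
  15  18  18  24  15  23  18  17  11  17  16  13  17   8  16  15  12  19
  13   7  14  21  44  35  16   7   1]
gripB ((413.0, 240.5), (9.0, 2.0), 90.0) [ 0.40692324 -0.38242137  0.016     ]
```

```bash
python3 - <<'E'
from h import *
z=np.load("t7.npz");c={k:z[k] for k in("K","R","t")};X=cloud(z["d"],c)
m=np.zeros(z["d"].shape,bool); m[235:330,325:420]=1; m&=(X[...,2]>.03)&(z["d"]>0)
P=X[m]; D=np.hypot(P[:,0]-.407,P[:,1]+.382); i=np.argsort(D)[:12]; print(np.c_[P[i],D[i]].round(3)); print(P.max(0),P.min(0))
for lo in(.03,.06,.1,.15,.2): 
    q=(P[:,2]>lo); print(lo,D[q].min().round(3) if q.any() else None)
g=z["p"]; save("t7c",cv2.convertScaleAbs(cv2.resize(g[190:330,320:450],None,fx=4.2,fy=4.2,interpolation=cv2.INTER_CUBIC),alpha=1.6))
E
```

```text
[[ 0.306 -0.335  0.136  0.111]
 [ 0.312 -0.324  0.135  0.111]
 [ 0.309 -0.328  0.14   0.111]
 [ 0.309 -0.327  0.132  0.112]
 [ 0.304 -0.338  0.136  0.112]
 [ 0.315 -0.318  0.136  0.112]
 [ 0.307 -0.331  0.14   0.113]
 [ 0.312 -0.321  0.135  0.113]
 [ 0.306 -0.33   0.132  0.113]
 [ 0.304 -0.335  0.135  0.113]
 [ 0.309 -0.323  0.137  0.114]
 [ 0.306 -0.328  0.034  0.114]]
[ 0.34832132 -0.12698802  0.20392014] [ 0.17950133 -0.33853568  0.03050071]
0.03 0.111
0.06 0.111
0.1 0.111
0.15 0.121
0.2 0.205
```

View pics/t7c.png

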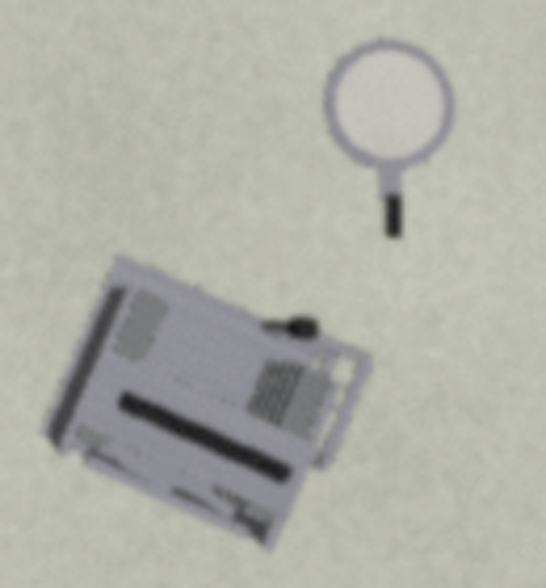

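Call:
move_arm(deltas=[[[0,0,0.02],[0,-0.5,0],0],[[0,0,0.04],[0,-1,0],0]])

```text
time: 16.92
tool_pos: [0.421, -0.0912, 0.2433]
tcp_rot: [0.008, -3.138, -0.002]
wrist_force: [-0.3, 0.9, 0.0]
width: 0.5
```

Call:
move_arm(deltas=[[[0,0,0],[0,-0.5,0],0],[[0,0,0],[0,-1,0],0]])

```text
time: 17.18
tool_pos: [0.4209, -0.1919, 0.2432]
tcp_rot: [0.003, -3.138, -0.003]
wrist_force: [0.6, -0.1, 0.0]
width: 0.499
```

Call:
move_arm(deltas=[[[0,0,0],[0,-0.5,0],0],[[0,0,0],[0,-1,0],0]])

```text
time: 17.42
tool_pos: [0.4211, -0.2919, 0.243]
tcp_rot: [0.002, -3.138, -0.005]
wrist_force: [0.2, -0.6, -1.0]
width: 0.495
```

Call:
move_arm(deltas=[[[0,0,0],[-0.1,-0.5,-0.5],0],[[0,0,0],[-0.2,-0.9,-1],0],[[0,0,0],[-0.2,-0.9,-1],0],[[0,0,0],[-0.2,-0.9,-1],0]])

```text
time: 17.92
tool_pos: [0.401, -0.3801, 0.1435]
tcp_rot: [0.0, -3.139, -0.006]
wrist_force: [-0.0, -0.3, 0.2]
width: 0.495
```

```bash
python3 - <<'E'
from h import *
s=status.read_state(); a=s["tcp_rot"]; print(s["tool_pos"],"yaw",(2*np.degrees(np.arctan2(a[1],a[0])))%180)
p,d,c=grab("wrist"); save("w8",p); np.savez("w8.npz",p=p,d=d,**c); print(proj((.407,-.382,.018),c))
u,v=proj((.407,-.382,.018),c).astype(int); gripat("w8.npz",u-16,v-40,u+16,v+30,.018)
X=cloud(d,c); m=(p.astype(int).sum(2)>330); m[:,:262]=0;m[:,370:]=0;m[:v]=0
E
```

```text
[ 0.40104417 -0.38008021  0.14353117] yaw 0.01741153312957522
[315.77178735 200.55657647]
grip n 441 421 z pct [0.0153 0.0174 0.0184] [ 404.2 -387.9] [ 9.  31.9] 89.8 x range [ 388.3 -392.5] [ 420.2 -383.5]
```

Call:
move_arm(deltas=[[[0,0,0],[0.02,-0.08,-0.4],0],[[0,0,0],[0.02,-0.08,-0.9],0],[[0,0,0],[0.02,-0.08,-1],0]])

```text
time: 18.35
tool_pos: [0.4032, -0.3868, 0.0443]
tcp_rot: [0.004, -3.139, -0.005]
wrist_force: [-0.5, 0.3, 0.3]
width: 0.498
```

Call:
move_arm(deltas=[[[0,0,0],[0,0,-0.2],0],[[0,0,0],[0,0,-0.36],0],[[0,0,0],[0,0,-0.36],0],[[0,0,0],[0,0,-0.36],0.6],[[0,0,0],[0,0,-0.36],1],[[0,0,0],[0,0,-0.36],1],[[0,0,0],[0,0,-0.36],1],[[0,0,0],[0,0,-0.36],1]], grip_force=70)

```text
time: 19.35
tool_pos: [0.4047, -0.3902, 0.0113]
tcp_rot: [-0.001, 3.14, -0.002]
wrist_force: [0.5, 0.8, 6.0]
width: 0.087
```

```bash
python3 - <<'E'
from h import *
s=status.read_state(); a=s["tcp_rot"]; print(s["tool_pos"],"yaw",(2*np.degrees(np.arctan2(a[1],a[0])))%180,s["wrist_force"],s["width"])
E
```

```text
[ 0.40467343 -0.39020075  0.01130584] yaw 0.04521234478124825 [0.54785634 0.76566661 5.96619335] 0.08705683383663428
```

Call:
move_arm(deltas=[[[0,0,0],[0,0.02,0],0.3],[[0,0,0],[0,0.02,-0.03],0.3],[[0,0,0],[0,0.02,-0.04],0.3],[[0,0,0],[0,0.02,-0.04],0.3]])

```text
time: 19.85
tool_pos: [0.4035, -0.3872, 0.0054]
tcp_rot: [0.001, -3.141, -0.001]
wrist_force: [-0.3, 1.0, -0.4]
width: 0.352
```

Call:
move_arm(deltas=[[[0,0,0],[0,0,0],1],[[0,0,0],[0,0,0],1],[[0,0,0],[0,0,0],1],[[0,0,0],[0,0,0],1]])

```text
time: 20.35
tool_pos: [0.404, -0.3876, 0.006]
tcp_rot: [-0.001, 3.141, -0.001]
wrist_force: [0.6, -0.1, 0.2]
width: 0.091
```

```bash
python3 - <<'E'
from h import *
s=status.read_state(); a=s["tcp_rot"]; print(s["tool_pos"],"yaw",(2*np.degrees(np.arctan2(a[1],a[0])))%180,s["wrist_force"],s["torque"],s["width"])
E
```

```text
[ 0.40399187 -0.38761938  0.0060077 ] yaw 0.04597428575104345 [ 0.57328491 -0.06746673  0.19170083] [-0.08185845 -0.02066366 -0.0615893 ] 0.09103605493863365
```

Call:
move_arm(deltas=[[[0,0,0],[0,0,0.2],1],[[0,0,0],[0.1,0,0.5],1],[[0,0,0],[0.26,0,0.9],1],[[0,0,-0.02],[0.26,0.3,1],1],[[0,0,-0.04],[0.26,0.65,1],1],[[0,0,-0.04],[0.26,1,1],1]])

```text
time: 21.1
tool_pos: [0.4295, -0.2863, 0.1058]
tcp_rot: [-0.098, -3.14, -0.0]
wrist_force: [0.7, -0.3, -1.1]
width: 0.091
```

Call:
move_arm(deltas=[[[0,0,0],[0,0.4,0],1],[[0,0,0],[0,0.8,0],1],[[0,0,0],[0,1,0],1]])

```text
time: 21.48
tool_pos: [0.429, -0.1855, 0.1054]
tcp_rot: [-0.095, -3.139, -0.001]
wrist_force: [0.1, 0.2, -0.5]
width: 0.096
```

Call:
move_arm(deltas=[[[0,0,0],[0,0.4,0],1],[[0,0,0],[-0.1,0.8,0],1],[[0,0,0],[-0.2,1,0],1]])

```text
time: 21.85
tool_pos: [0.4094, -0.0861, 0.1057]
tcp_rot: [-0.095, -3.14, -0.0]
wrist_force: [0.5, -0.9, -1.0]
width: 0.092
```

Call:
move_arm(deltas=[[[0,0,0],[-0.1,0.3,0],1],[[0,0,0],[-0.15,0.7,0],1],[[0,0,0],[-0.17,1,-0.1],1]])

```text
time: 22.22
tool_pos: [0.3935, 0.0135, 0.0966]
tcp_rot: [0.097, 3.138, -0.0]
wrist_force: [0.4, -0.1, -0.5]
width: 0.093
```

Call:
move_arm(deltas=[[[0,0,0],[-0.01,0.3,-0.2],1],[[0,0,0],[-0.02,0.51,-0.21],1],[[0,0,0],[-0.02,0.51,-0.21],1],[[0,0,0],[-0.02,0.51,-0.21],1]])

```text
time: 22.72
tool_pos: [0.3912, 0.0632, 0.075]
tcp_rot: [0.097, 3.14, -0.001]
wrist_force: [-0.3, 0.8, -0.8]
width: 0.094
```

```bash
python3 - <<'E'
from h import *
s=status.read_state(); a=s["tcp_rot"]; print(s["tool_pos"],"yaw",(2*np.degrees(np.arctan2(a[1],a[0])))%180,s["wrist_force"],s["torque"],s["width"])
p,d,c=grab("wrist"); np.savez("w9.npz",p=p,d=d,**c); g=cv2.cvtColor(p,cv2.COLOR_RGB2GRAY); print(g[215:240,318]); print("rear",ray(317.5,226,s["tool_pos"][2]+.012,c))
p,d,c=grab("top"); X=cloud(d,c)
m=(X[...,2]>.058)&(X[...,2]<.085)&(X[...,0]>.40)&(X[...,0]<.53)&(X[...,1]>-.02)&(X[...,1]<.14); P=X[m]; A=np.c_[P[:,:2]-P[:,:2].mean(0),np.ones(len(P))]; q=np.linalg.lstsq(A,P[:,2],rcond=None)[0]; print("plane",len(P),q)
E
```

```text
[0.39119586 0.06315708 0.07504455] yaw 176.47237926472658 [-0.25609628  0.76032574 -0.80841175] [0.00781526 0.03394547 0.00142866] 0.09395959944507395
[128 128 130 129 131 129 130 129 129 128 125 127 131 128 121  94  38   5
   0   2   0   9   8   2   1]
rear [0.36875511 0.06355771 0.08704455]
plane 534 [-0.00834816  0.0031584   0.07156891]
```

Call:
move_arm(deltas=[[[0,0,0],[0.05,0.005,0],1],[[0,0,0],[0.12,0,0],1],[[0,0,0],[0.2,-0.006,0],1],[[0,0,0],[0.3,-0.012,0],1],[[0,0,0],[0.4,-0.018,0],1],[[0,0,0],[0.5,-0.024,0],1],[[0,0,0],[0.5,-0.024,0],1]])

```text
time: 23.7
tool_pos: [0.4419, 0.0612, 0.075]
tcp_rot: [0.098, 3.14, 0.0]
wrist_force: [-0.7, 0.4, -0.6]
width: 0.089
```

Call:
move_arm(deltas=[[[0,0,0],[0.1,-0.006,0],1],[[0,0,0],[0.2,-0.012,0],1],[[0,0,0],[0.3,-0.019,0],1],[[0,0,0],[0.4,-0.025,0],1],[[0,0,0],[0.4,-0.025,0],1]])

```text
time: 24.32
tool_pos: [0.4819, 0.0586, 0.075]
tcp_rot: [0.098, 3.14, 0.0]
wrist_force: [-0.3, -0.4, -0.6]
width: 0.094
```

Call:
move_arm(deltas=[[[0,0,0],[0.01,-0.001,0],1],[[0,0,0],[0.03,-0.002,0],1],[[0,0,0],[0.03,-0.002,0],1]])

```text
time: 24.7
tool_pos: [0.4838, 0.0585, 0.0749]
tcp_rot: [0.097, 3.14, 0.0]
wrist_force: [0.2, 0.5, -0.2]
width: 0.084
```

```bash
python3 - <<'E'
from h import *
s=status.read_state(); print(s["tool_pos"],s["wrist_force"],s["torque"],s["width"])
E
```

```text
[0.48380346 0.05848192 0.07489958] [ 0.22840354  0.47630705 -0.15973863] [0.05362884 0.06513596 0.0161258 ] 0.08439897763195633
```

Call:
move_arm(deltas=[[[0,0,0],[0.01,-0.001,0],1],[[0,0,0],[0.02,-0.001,0],1],[[0,0,0],[0.02,-0.001,0],1]])

```text
time: 25.08
tool_pos: [0.4859, 0.0584, 0.0749]
tcp_rot: [0.097, 3.14, 0.0]
wrist_force: [-0.0, -0.0, -0.7]
width: 0.088
```

```bash
python3 - <<'E'
from h import *
s=status.read_state(); print(s["tool_pos"],s["wrist_force"],s["torque"],s["width"])
E
```

```text
[0.48594048 0.05839999 0.0749186 ] [-0.02954097 -0.00929272 -0.72239118] [ 0.02775551  0.09503941 -0.00536058] 0.08765036304705556
```

Call:
move_arm(deltas=[[[0,0,0],[0.01,-0.001,0],1],[[0,0,0],[0.02,-0.001,0],1],[[0,0,0],[0.02,-0.001,0],1]])

```text
time: 25.45
tool_pos: [0.488, 0.0583, 0.0749]
tcp_rot: [0.097, 3.14, -0.0]
wrist_force: [0.1, -0.6, -0.4]
width: 0.092
```

```bash
python3 - <<'E'
from h import *
s=status.read_state(); print(s["tool_pos"],s["wrist_force"],s["torque"],s["width"])
E
```

```text
[0.48795221 0.05826396 0.07489565] [ 0.12039784 -0.55345382 -0.4180061 ] [-0.09857673  0.06387794  0.00476723] 0.09168875973795954
```

Call:
move_arm(deltas=[[[0,0,0],[0.01,-0.001,0],1],[[0,0,0],[0.02,-0.001,0],1],[[0,0,0],[0.02,-0.001,0],1]])

```text
time: 25.82
tool_pos: [0.4899, 0.0582, 0.0748]
tcp_rot: [-0.097, -3.14, -0.0]
wrist_force: [-0.5, 1.4, -0.0]
width: 0.093
```

```bash
python3 - <<'E'
from h import *
s=status.read_state(); print(s["tool_pos"],s["wrist_force"],s["torque"],s["width"])
E
```

```text
[0.48987627 0.05817372 0.07484853] [-5.45206289e-01  1.44643363e+00 -3.25863405e-04] [-0.0006709   0.02221387  0.0344374 ] 0.09315931803794245
```

Call:
move_arm(deltas=[[[0,0,0],[0.01,-0.001,0],1],[[0,0,0],[0.02,-0.001,0],1],[[0,0,0],[0.02,-0.001,0],1]])

```text
time: 26.2
tool_pos: [0.4906, 0.0581, 0.0743]
tcp_rot: [-0.097, -3.137, 0.0]
wrist_force: [-4.5, 1.0, -0.1]
width: 0.092
```

```bash
python3 - <<'E'
from h import *
s=status.read_state(); print(s["tool_pos"],s["wrist_force"],s["torque"],s["width"])
z=np.load("w9.npz"); c={k:z[k] for k in("K","R","t")}; print("rear B",ray(317.5,230.5,.087,c)); z=np.load("w5.npz"); c={k:z[k] for k in("K","R","t")}; g=cv2.cvtColor(z["p"],cv2.COLOR_RGB2GRAY); print(g[215:240,318])
E
```

```text
[0.49055062 0.05809464 0.07432354] [-4.47378252  1.03972764 -0.09604433] [0.07186696 0.61883025 0.00109053] 0.09196688479394495
rear B [0.3707056  0.06343482 0.087     ]
[130 133 132 130 129 131 128 132 129 115  64  17   6   6   0   0   4   1
   7   6   5   4  13   6  12]
```

Call:
move_arm(deltas=[[[0,0,0],[-0.015,0.001,-0.03],1],[[0,0,0],[-0.015,0.001,-0.058],1],[[0,0,0],[-0.015,0.001,-0.058],1]])

```text
time: 26.58
tool_pos: [0.4906, 0.0581, 0.069]
tcp_rot: [0.097, 3.14, -0.0]
wrist_force: [-2.4, -0.5, -0.1]
width: 0.092
```

Call:
move_arm(deltas=[[[0,0,0],[0,0,0],0.5],[[0,0,0],[0,0,0],0.2],[[0,0,0],[0,0,0],0.2],[[0,0,0],[0,0,0.2],0],[[0,0,0],[-0.2,0,0.6],0],[[0,0,0],[-0.7,0,1],0],[[0,0,0],[-0.7,0,1],0]])

```text
time: 27.45
tool_pos: [0.4208, 0.0584, 0.1727]
tcp_rot: [0.097, 3.133, 0.001]
wrist_force: [1.3, 0.1, -0.7]
width: 0.501
```

Call:
move_arm(deltas=[[[0,0,0],[0,0.3,0.5],0],[[0,0,0],[0.1,0.5,1],0],[[0,0,0],[0.1,0.5,1],0]])

```text
time: 27.82
tool_pos: [0.4343, 0.1099, 0.2734]
tcp_rot: [0.094, 3.131, 0.004]
wrist_force: [0.4, 0.0, -0.9]
width: 0.498
```

```bash
python3 - <<'E'
from h import *
s=status.read_state(); print(s["tool_pos"],s["wrist_force"],s["torque"]); 
p,d,c=grab("wrist");save("w10",p); np.savez("w10.npz",p=p,d=d,**c)
print("exp gripB rear/front",proj((.4738,.058,.081),c),proj((.5057,.056,.081),c))
handle()
E
```

```text
[0.43431222 0.10988136 0.27337148] [ 0.40500342  0.0224752  -0.90986009] [-0.04220559 -0.00864595 -0.02431857]
exp gripB rear/front [269.9516452  214.79985929] [271.12558247 243.48905166]
handle 0 [271.85 168.71] [0.5919 0.052  0.176 ]
handle now [271.69 168.76] [0.5917 0.0525 0.176 ]
```

View pics/w10.png

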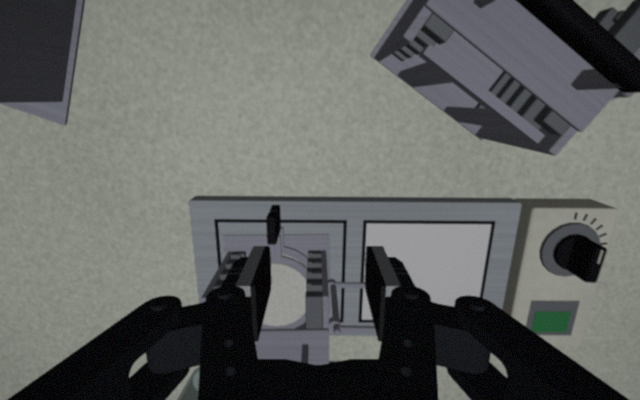

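```bash
python3 - <<'E'
from h import *
gripat("w10.npz",262,200,286,248,.081)
z=np.load("w10.npz"); c={k:z[k] for k in("K","R","t")}; X=cloud(z["d"],c); g=cv2.cvtColor(z["p"],cv2.COLOR_RGB2GRAY); m=np.zeros(g.shape,bool); m[200:248,262:286]=g[200:248,262:286]<55
for lo in(.024,.034,.044,.052,.060,.068,.076): q=m&(X[...,2]>lo)&(X[...,2]<lo+.008); print(lo,q.sum(),X[q].min(0).round(4) if q.any() else "")
# disc level : points on paper of upper pan
q=(X[...,2]>.055)&(X[...,2]<.078)&(X[...,0]>.53)&(X[...,0]<.61)&(X[...,1]>.02)&(X[...,1]<.09)&(g>70); P=X[q]; A=np.c_[P[:,:2]-P[:,:2].mean(0),np.ones(len(P))]; print(len(P),np.linalg.lstsq(A,P[:,2],rcond=None)[0],P[:,:2].mean(0))
E
```

```text
grip n 470 252 z pct [0.0419 0.0791 0.0814] [490.2  57.7] [ 9.9 30.2] 87.6 x range [475.1  52.4] [505.4  62.9]
0.024 17 [0.4984 0.0383 0.024 ]
0.034 7 [0.4755 0.0561 0.0407]
0.044 30 [0.4753 0.0552 0.0444]
0.052 74 [0.4755 0.0543 0.0522]
0.06 22 [0.4763 0.0549 0.0633]
0.068 38 [0.4762 0.0539 0.0685]
0.076 261 [0.476  0.0522 0.0761]
2242 [ 0.01005936 -0.00269976  0.06724756] [0.57173315 0.0651971 ]
```

Call:
move_arm(deltas=[[[0,0,-0.11],[0.2,0.1,0],0],[[0,0,-0.22],[0.4,0.2,0],0],[[0,0,-0.33],[0.6,0.3,0],0],[[0,0,-0.44],[0.8,0.4,0],0],[[0,0,-0.55],[1,0.5,0],0],[[0,0,-0.66],[1,0.6,-0.1],0],[[0,0,-0.77],[1,0.7,-0.2],0],[[0,0,-0.88],[1,0.7,-0.3],0],[[0,0,-0.956],[1,0.7,-0.4],0],[[0,0,-0.956],[1,0.7,-0.4],0]])

```text
time: 29.18
tool_pos: [0.5284, 0.1771, 0.2252]
tcp_rot: [-2.211, -2.228, 0.009]
wrist_force: [-0.6, 0.0, -0.2]
width: 0.498
```

```bash
python3 - <<'E'
from h import *
s=status.read_state(); a=s["tcp_rot"]; print(s["tool_pos"],"yaw",(2*np.degrees(np.arctan2(a[1],a[0])))%180,s["q"])
p,d,c=grab("wrist"); np.savez("w11.npz",p=p,d=d,**c); X=cloud(d,c); g=cv2.cvtColor(p,cv2.COLOR_RGB2GRAY)
m=(g<60)&(abs(X[...,2]-.163)<.004)&(np.hypot(X[...,0]-.545,X[...,1]-.179)<.03); print(m.sum(),X[m].mean(0),X[m].min(0),X[m].max(0))
E
```

```text
[0.52844483 0.17706228 0.22516684] yaw 90.4502457922556 [ 2.78717306e-01  5.04305383e-02  1.86064645e+00 -1.76140801e-04
  1.23716337e+00  2.70917270e-01]
263 [0.54479061 0.17944276 0.16201868] [0.5389515  0.17325916 0.15900832] [0.55031239 0.18471351 0.16367192]
```

Call:
move_arm(deltas=[[[0,0,0],[0.163,0.023,-0.4],0],[[0,0,0],[0.163,0.023,-0.89],0],[[0,0,0],[0.163,0.023,-0.89],0.5],[[0,0,0],[0.163,0.023,-0.89],1],[[0,0,0],[0.163,0.023,-0.89],1],[[0,0,0],[0.163,0.023,-0.89],1]], grip_force=20)

```text
time: 29.98
tool_pos: [0.5472, 0.1805, 0.1413]
tcp_rot: [2.213, 2.229, 0.002]
wrist_force: [0.7, -1.0, -4.1]
width: 0.125
```

Call:
move_arm(deltas=[[[0,0,0.056],[-0.048,-0.035,0],1],[[0,0,0.111],[-0.096,-0.074,0],1],[[0,0,0.222],[-0.178,-0.163,0],1],[[0,0,0.333],[-0.243,-0.266,0],1],[[0,0,0.444],[-0.289,-0.378,0],1],[[0,0,0.556],[-0.315,-0.496,0],1],[[0,0,0.667],[-0.32,-0.618,0],1],[[0,0,0.778],[-0.304,-0.738,0],1],[[0,0,0.889],[-0.268,-0.853,0],1],[[0,0,0.944],[-0.242,-0.908,0],1],[[0,0,0.99],[-0.218,-0.951,0],1],[[0,0,0.99],[-0.218,-0.951,0],1]])

```text
time: 31.48
tool_pos: [0.5252, 0.0859, 0.1408]
tcp_rot: [0.015, 3.14, 0.002]
wrist_force: [-1.1, 2.3, -4.5]
width: 0.127
```

```bash
python3 - <<'E'
from h import *
s=status.read_state(); a=s["tcp_rot"]; print(s["tool_pos"],"yaw",(2*np.degrees(np.arctan2(a[1],a[0])))%180,s["wrist_force"],s["torque"],s["width"])
E
```

```text
[0.52517742 0.08594692 0.1408281 ] yaw 179.46029178080937 [-1.08995482  2.34128785 -4.48018799] [0.44033941 0.11224051 0.17818149] 0.12699202653582803
```

Call:
move_arm(deltas=[[[0,0,0],[0,0,0],0.4],[[0,0,0],[0,0,0],0],[[0,0,0],[0,0,0],0],[[0,0,0],[0,0,0.3],0],[[0,0,-0.1],[-0.1,0,0.7],0],[[0,0,-0.2],[-0.2,0,1],0],[[0,0,-0.3],[-0.2,0,1],0],[[0,0,-0.4],[-0.2,0,1],0],[[0,0,-0.5],[-0.2,0,1],0],[[0,0,-0.5],[-0.2,0,1],0]])

```text
time: 32.72
tool_pos: [0.505, 0.0854, 0.2403]
tcp_rot: [1.212, 2.898, 0.0]
wrist_force: [0.3, 0.5, 0.3]
width: 0.499
```

Call:
move_arm(deltas=[[[0,0,-0.11],[0,0,0.1],0],[[0,0,-0.22],[0,0,0.2],0],[[0,0,-0.33],[0,0,0.2],0],[[0,0,-0.44],[0,0,0.2],0],[[0,0,-0.533],[0,0,0.2],0],[[0,0,-0.533],[0,0,0.2],0]])

```text
time: 33.48
tool_pos: [0.5049, 0.0854, 0.2601]
tcp_rot: [2.283, 2.158, 0.0]
wrist_force: [-0.1, 0.4, 0.6]
width: 0.498
```

```bash
cat >> h.py <<'E'
def dark(X,g,ctr,r,z,nm,th=60,dz=.004):
    m=(g<th)&(abs(X[...,2]-z)<dz)&(np.hypot(X[...,0]-ctr[0],X[...,1]-ctr[1])<r); P=(X[m][:,:2]*1000).astype(np.float32)
    if len(P)>10: q=cv2.minAreaRect(P); print(nm,len(P),np.round(q[0],1),np.round(q[1],1),round(q[2],1),"mean",P.mean(0).round(1),"z",X[m][:,2].mean().round(4))
    else: print(nm,len(P))
E
python3 - <<'E'
from h import *
s=status.read_state(); a=s["tcp_rot"]; print(s["tool_pos"],"yaw",(2*np.degrees(np.arctan2(a[1],a[0])))%180)
for n in("wrist","top"):
    p,d,c=grab(n); np.savez("12"+n+".npz",p=p,d=d,**c); X=cloud(d,c); g=cv2.cvtColor(p,cv2.COLOR_RGB2GRAY); 
    if n=="wrist": save("w12",p)
    dark(X,g,(.524,.084),.025,.162,n+" knob"); dark(X,g,(.592,.052),.055,.177,n+" handle",60,.006)
handle()
E
```

```text
[0.50488953 0.08537465 0.26008292] yaw 86.76099801625497
wrist knob 197 [524.8  86.1] [10.4 11. ] 11.3 mean [524.7  86.5] z 0.162
wrist handle 1790 [592.1  52.3] [88.8 10.2] 85.1 mean [591.5  55.3] z 0.1764
top knob 0
top handle 55 [590.2  30.7] [43.7 10.1] 83.7 mean [590.4  31.7] z 0.1756
handle 0 [271.85 168.71] [0.5919 0.052  0.176 ]
handle now [263.23 166.37] [0.598  0.0765 0.176 ]
```

```bash
python3 - <<'E'
from h import *
z=np.load("12wrist.npz"); c={k:z[k] for k in("K","R","t")}; X=cloud(z["d"],c); g=cv2.cvtColor(z["p"],cv2.COLOR_RGB2GRAY)
m=(g<60)&(abs(X[...,2]-.177)<.006)&(abs(X[...,0]-.592)<.02)&(abs(X[...,1]-.052)<.08); P=X[m][:,:2]*1000
vx,vy,x0,y0=cv2.fitLine(P.astype(np.float32),cv2.DIST_HUBER,0,.1,.1).ravel(); print("handle line yaw",np.degrees(np.arctan2(vy,vx)),"y ext",P.min(0),P.max(0))
yaw=np.arctan2(vy,vx)%np.pi-np.pi/2; R=np.array([[np.cos(yaw),-np.sin(yaw)],[np.sin(yaw),np.cos(yaw)]])
h=np.array([592.1,52.3]); print(np.degrees(yaw),"knob in rack",R.T@(np.array([524.8,86.1])-h)+[18,0])
# plate field line left/front: white coated rect on z=.025
m=(g>105)&(abs(X[...,2]-.025)<.006)&(X[...,1]>.15)&(X[...,1]<.33)&(X[...,0]>.49); P=(X[m][:,:2]*1000).astype(np.float32); print("white",len(P),cv2.minAreaRect(P))
E
```

```text
handle line yaw 85.540085 y ext [584.17335014   7.91642753] [600.73258877  96.6229569 ]
-4.459915 knob in rack [-51.72455625  28.46429486]
white 17281 ((581.5398559570312, 196.70616149902344), (102.65937805175781, 188.35397338867188), 86.78820037841797)
```

View pics/w12.png

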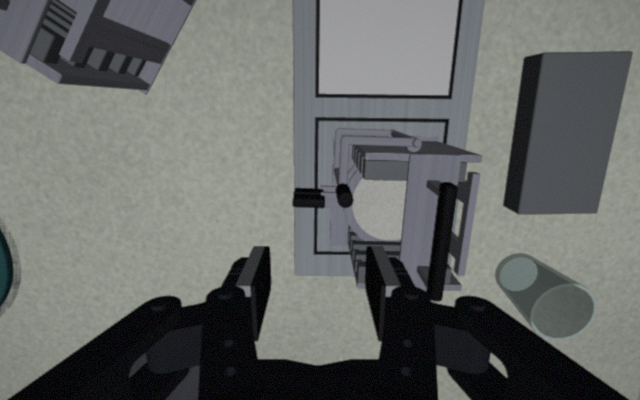

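Call:
move_arm(deltas=[[[0,0,-0.004],[0.4,-0.2,-0.1],0],[[0,0,-0.004],[0.872,-0.33,-0.3],0],[[0,0,-0.004],[0.872,-0.33,-0.6],0],[[0,0,-0.004],[0.872,-0.33,-0.6],0]])

```text
time: 34.12
tool_pos: [0.59, 0.052, 0.1966]
tcp_rot: [-2.289, -2.144, 0.008]
wrist_force: [-0.2, -0.6, 0.2]
width: 0.506
```

```bash
python3 - <<'E'
from h import *
s=status.read_state(); a=s["tcp_rot"]; print(s["tool_pos"],"yaw",(2*np.degrees(np.arctan2(a[1],a[0])))%180)
E
```

```text
[0.58996799 0.05202335 0.19659343] yaw 86.25354354788414
```

Call:
move_arm(deltas=[[[0,0,0],[0.02,0,-0.25],0],[[0,0,0],[0.02,0,-0.44],0],[[0,0,0],[0.02,0,-0.44],0],[[0,0,0],[0.02,0,-0.44],0.6],[[0,0,0],[0.02,0,-0.44],1],[[0,0,0],[0.02,0,-0.44],1],[[0,0,0],[0.02,0,-0.44],1]], grip_force=50)

```text
time: 35.0
tool_pos: [0.5942, 0.0525, 0.1574]
tcp_rot: [2.294, 2.146, 0.001]
wrist_force: [-4.0, -0.5, 5.9]
width: 0.101
```

```bash
python3 - <<'E'
from h import *
s=status.read_state(); a=s["tcp_rot"]; print(s["tool_pos"],"yaw",(2*np.degrees(np.arctan2(a[1],a[0])))%180,s["wrist_force"],s["torque"],s["width"])
E
```

```text
[0.5941809  0.05250732 0.15737203] yaw 86.2017187939169 [-3.97737393 -0.49188254  5.85500333] [0.0173416  0.59033174 0.11384948] 0.1013269781106776
```

Call:
move_arm(deltas=[[[0,0,0],[0.001,0.03,0],1],[[0,0,0],[0.005,0.1,0],1],[[0,0,0],[0.01,0.2,0],1],[[0,0,0],[0.015,0.3,0],1],[[0,0,0],[0.02,0.4,0],1],[[0,0,0],[0.025,0.5,0],1],[[0,0,0],[0.03,0.6,0],1],[[0,0,0],[0.035,0.7,0],1],[[0,0,0],[0.04,0.8,0],1],[[0,0,0],[0.045,0.88,0],1],[[0,0,0],[0.05,0.92,0],1],[[0,0,0],[0.05,0.92,0],1]])

```text
time: 36.5
tool_pos: [0.6002, 0.1436, 0.1574]
tcp_rot: [2.292, 2.145, 0.002]
wrist_force: [-0.2, -5.1, 5.9]
width: 0.102
```

```bash
python3 - <<'E'
from h import *
s=status.read_state(); a=s["tcp_rot"]; print(s["tool_pos"],"yaw",(2*np.degrees(np.arctan2(a[1],a[0])))%180,s["wrist_force"],s["torque"],s["width"])
E
```

```text
[0.60022108 0.1435996  0.15738046] yaw 86.20597249702917 [-0.15601037 -5.14804429  5.92064298] [-0.60197518  0.05329352  0.10219664] 0.102359698926261
```

Call:
move_arm(deltas=[[[0,0,0],[0.001,0.03,0],1],[[0,0,0],[0.003,0.1,0],1],[[0,0,0],[0.006,0.2,0],1],[[0,0,0],[0.01,0.3,0],1],[[0,0,0],[0.012,0.4,0],1],[[0,0,0],[0.015,0.5,0],1],[[0,0,0],[0.018,0.6,0],1],[[0,0,0],[0.02,0.7,0],1],[[0,0,0],[0.022,0.8,0],1],[[0,0,0],[0.024,0.89,0],1],[[0,0,0],[0.024,0.935,0],1],[[0,0,0],[0.024,0.935,0],1]])

```text
time: 38.0
tool_pos: [0.6027, 0.2376, 0.1574]
tcp_rot: [2.292, 2.145, 0.003]
wrist_force: [1.0, -3.4, 4.3]
width: 0.102
```

```bash
python3 - <<'E'
from h import *
s=status.read_state(); a=s["tcp_rot"]; print(s["tool_pos"],"yaw",(2*np.degrees(np.arctan2(a[1],a[0])))%180,s["wrist_force"],s["torque"],s["width"])
E
```

```text
[0.60267651 0.23755747 0.15737929] yaw 86.19460384702359 [ 0.98578296 -3.3512638   4.34563849] [-0.58038594 -0.01969331  0.08645532] 0.1022673224441231
```

Call:
move_arm(deltas=[[[0,0,0],[0,0,0],0.5],[[0,0,0],[0,0,0],0.1],[[0,0,0],[0,0,0],0],[[0,0,0],[0,0,0.2],0],[[0,0,0.1],[0,0,0.6],0],[[0,0,0.2],[-0.2,0,1],0],[[0,0,0.3],[-0.4,0,1],0],[[0,0,0.4],[-0.6,0.1,1],0],[[0,0,0.5],[-0.8,0.2,1],0],[[0,0,0.5],[-1,0.2,1],0]])

```text
time: 39.25
tool_pos: [0.501, 0.2585, 0.2577]
tcp_rot: [1.299, 2.859, 0.003]
wrist_force: [1.1, -0.0, 0.1]
width: 0.498
```

Call:
move_arm(deltas=[[[0,0,0.1],[-0.2,0,0.5],0],[[0,0,0.2],[-0.4,0,0.9],0],[[0,0,0.3],[-0.4,0,0.9],0],[[0,0,0.4],[-0.4,0,0.9],0],[[0,0,0.5],[-0.4,0,0.9],0],[[0,0,0.5],[-0.4,0,0.9],0]])

```text
time: 40.0
tool_pos: [0.4612, 0.2576, 0.3469]
tcp_rot: [0.111, 3.139, 0.0]
wrist_force: [0.9, 0.1, 0.6]
width: 0.5
```

```bash
python3 - <<'E'
from h import *
s=status.read_state(); a=s["tcp_rot"]; print(s["tool_pos"],"yaw",(2*np.degrees(np.arctan2(a[1],a[0])))%180,s["wrist_force"])
p,d,c=grab("wrist"); np.savez("w13.npz",p=p,d=d,**c); X=cloud(d,c); g=cv2.cvtColor(p,cv2.COLOR_RGB2GRAY); save("w13",p)
dark(X,g,(.537,.27),.03,.162,"knob"); dark(X,g,(.602,.237),.06,.177,"handle",60,.006); dark(X,g,(.55,.393),.03,.088,"thermo bar",70,.005)
dark(X,g,(.50,.24),.03,.081,"gripB"); 
t=np.load("top0.npz"); pt,dt,ct=grab("top"); save("t13",cv2.convertScaleAbs(cv2.resize(np.vstack([pt[140:225,140:320]]),None,fx=4.4,fy=4.4,interpolation=cv2.INTER_CUBIC),alpha=1.6))
Xt=cloud(dt,ct); gt=cv2.cvtColor(pt,cv2.COLOR_RGB2GRAY); dark(Xt,gt,(.602,.237),.06,.177,"top handle",70,.006)
def wh(X,v,b): return
for f,XX,gg in(("w",X,g),("t",Xt,gt)):
    for nm,lo,hi,y0,y1 in(("base",.027,.034,.15,.33),):
        m=(XX[...,2]>lo)&(XX[...,2]<hi)&(XX[...,0]>.49)&(XX[...,0]<.56)&(XX[...,1]>y0)&(XX[...,1]<y1); print(f,m.sum())
E
```

```text
[0.46121217 0.25761124 0.34685547] yaw 175.94095082621033 [0.91831249 0.13252023 0.56712083]
knob 97 [533.8 269.7] [10.4 10.2] 19.7 mean [533.3 269.5] z 0.1623
handle 831 [601.2 236.1] [89.9  9.3] 85.8 mean [600.5 236.3] z 0.1762
thermo bar 326 [548.8 397.5] [14.2 39.4] 83.5 mean [548.8 396.3] z 0.088
gripB 186 [503.6 245. ] [ 8.7 30.6] 85.7 mean [503.5 245. ] z 0.0804
top handle 108 [602.4 238.2] [88.2 10.5] 86.6 mean [602.2 238.3] z 0.1758
w 958
t 214
```

```bash
python3 - <<'E'
from h import *
z=np.load("w13.npz"); c={k:z[k] for k in("K","R","t")}; p=z["p"]; X=cloud(z["d"],c)
u,v=proj((.5036,.245,.081),c).astype(int); print(u,v); gripat("w13.npz",u-14,v-30,u+14,v+25,.081)
m=(X[...,2]<.062)&(X[...,2]>.054); g=cv2.cvtColor(p,cv2.COLOR_RGB2GRAY); m&=(g<60)&(np.hypot(X[...,0]-.49,X[...,1]-.245)<.03); print("gripA pts",m.sum(),X[m].min(0) if m.any() else"")
for nm,q in(("w10 gripB",None),):
    pass
a=cv2.resize(p[150:350,170:490],(800,500),interpolation=cv2.INTER_CUBIC); save("c13",cv2.convertScaleAbs(a,alpha=1.6))
E
```

```text
310 197
grip n 273 183 z pct [0.0128 0.0799 0.0818] [503.  245.1] [ 8.7 30.8] 85.4 x range [487.5 239.6] [518.5 250.3]
gripA pts 14 [0.48825019 0.24241775 0.05497963]
```

View pics/c13.png

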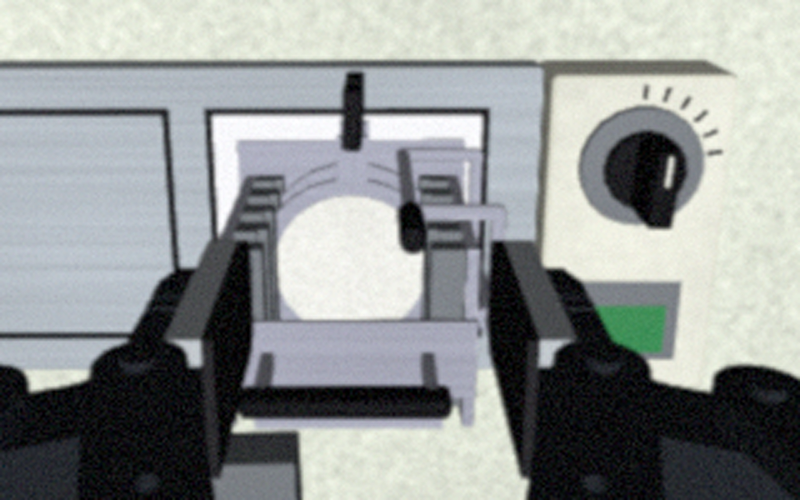

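```bash
python3 - <<'E'
from h import *
z=np.load("w13.npz"); c={k:z[k] for k in("K","R","t")}
f=lambda u,v,h: ray(170+u/2.5-.3,150+v/2.5-.3,h,c)[:2]*1000
A,B=f(238,143,.0304),f(465,138,.0304); L0,L1,M0=f(210,114,.025),f(486,114,.025),f(480,235,.025)
print("base front",A,B,np.linalg.norm(B-A),"field front in",L0,L1,np.linalg.norm(L1-L0))
e=(L1-L0)/np.linalg.norm(L1-L0); n=np.array([e[1],-e[0]])
print("yaw base",np.degrees(np.arctan2(*(B-A)))*-1,"yaw line",-np.degrees(np.arctan2(*e)))
print("front gap",(A-L0)@n,(B-L0)@n,"side gaps",(A-L0)@e,(L1-B)@e, "field centre",(L0+L1)/2+68*n,"base O",(A+B)/2+56*n)
E
```

```text
base front [526.42122134 178.28831041] [532.68132558 305.13324276] 126.99931404372761 field front in [509.96941239 163.60545491] [521.14860907 317.97270074] 154.77151231716454
yaw base -2.825392902406511 yaw line -4.142099839160246
front gap 15.348289043762415 12.429991033335615 side gaps 15.832823090203773 11.972909174618774 field centre [583.38139328 235.8774157 ] base O [585.40500027 237.66587837]
```

Call:
move_arm(deltas=[[[0,0,0],[0.3,0.5,0],0],[[0,0,0],[0.6,1,0],0],[[0,0,0],[0.88,1,0],0]])

```text
time: 40.48
tool_pos: [0.5496, 0.361, 0.3452]
tcp_rot: [-0.105, -3.139, -0.001]
wrist_force: [-0.1, -1.0, 0.3]
width: 0.503
```

Call:
move_arm(deltas=[[[0,0,0],[0,0.38,-0.3],0],[[0,0,0],[0,0.38,-0.8],0],[[0,0,0],[0,0.38,-1],0],[[0,0,0],[0,0.38,-1],0]])

```text
time: 40.98
tool_pos: [0.5485, 0.3949, 0.244]
tcp_rot: [-0.107, -3.136, 0.004]
wrist_force: [-0.1, -0.8, -0.0]
width: 0.502
```

Call:
move_arm(deltas=[[[0,0,0],[0,0,-0.4],0],[[0,0,0],[0,0,-0.8],0],[[0,0,0],[0,0,-0.8],0],[[0,0,0],[0,0,-0.8],0]])

```text
time: 41.48
tool_pos: [0.5511, 0.3966, 0.1694]
tcp_rot: [0.106, 3.136, 0.004]
wrist_force: [0.3, -0.8, 0.8]
width: 0.496
```

```bash
python3 - <<'E'
from h import *
s=status.read_state(); a=s["tcp_rot"]; print(s["tool_pos"],"yaw",(2*np.degrees(np.arctan2(a[1],a[0])))%180,s["wrist_force"],s["q"])
p,d,c=grab("wrist"); X=cloud(d,c); g=cv2.cvtColor(p,cv2.COLOR_RGB2GRAY); save("w14",p)
dark(X,g,(.55,.393),.03,.089,"thermo bar",70,.004)
E
```

```text
[0.55108359 0.39664338 0.16943486] yaw 176.1390353225299 [ 0.26373939 -0.77965776  0.78660936] [ 5.87193946e-01  3.10097010e-01  1.66160165e+00 -3.20211442e-05
  1.16549083e+00 -9.16203274e-01]
thermo bar 1036 [548.9 397.9] [14.  40.8] 83.2 mean [549.1 397.8] z 0.088
```

Call:
move_arm(deltas=[[[0,0,-0.033],[-0.02,0.013,-0.4],0],[[0,0,-0.033],[-0.02,0.013,-0.8],0],[[0,0,-0.033],[-0.02,0.013,-1],0],[[0,0,-0.033],[-0.02,0.013,-1],0]])

```text
time: 42.02
tool_pos: [0.5472, 0.397, 0.0658]
tcp_rot: [-0.186, -3.135, 0.001]
wrist_force: [0.8, 0.4, 0.2]
width: 0.503
```

Call:
move_arm(deltas=[[[0,0,0],[0,0,-0.05],0.3],[[0,0,0],[0,0,-0.05],0.6],[[0,0,0],[0,0,-0.05],1],[[0,0,0],[0,0,-0.05],1],[[0,0,0],[0,0,-0.05],1]], grip_force=60)

```text
time: 42.65
tool_pos: [0.5486, 0.3988, 0.0629]
tcp_rot: [0.186, 3.133, 0.005]
wrist_force: [0.1, 5.6, 4.9]
width: 0.153
```

```bash
python3 - <<'E'
from h import *
s=status.read_state(); a=s["tcp_rot"]; print(s["tool_pos"],"yaw",(2*np.degrees(np.arctan2(a[1],a[0])))%180,s["wrist_force"],s["torque"],s["width"])
E
```

```text
[0.54857457 0.39879891 0.06291609] yaw 173.20970069497088 [0.06008108 5.63314004 4.88923168] [ 0.76146224  0.05738025 -0.008439  ] 0.15281202975505706
```

Call:
move_arm(deltas=[[[0,0,-0.05],[0,0.01,0],1],[[0,0,-0.13],[0,0.01,0],1],[[0,0,-0.22],[0,0.01,0],1],[[0,0,-0.31],[0,0.01,0],1],[[0,0,-0.4],[0,0.01,0],1],[[0,0,-0.49],[0,0.01,0],1],[[0,0,-0.58],[0,0.01,0],1],[[0,0,-0.67],[0,0.01,0],1],[[0,0,-0.75],[0,0.01,0],1],[[0,0,-0.8],[0,0.01,0],1],[[0,0,-0.84],[0,0.01,0],1],[[0,0,-0.84],[0,0.01,0],1]])

```text
time: 44.15
tool_pos: [0.5492, 0.3997, 0.0629]
tcp_rot: [2.069, 2.363, 0.008]
wrist_force: [1.5, 4.8, 4.3]
width: 0.152
```

```bash
python3 - <<'E'
from h import *
s=status.read_state(); a=s["tcp_rot"]; print(s["tool_pos"],"yaw",(2*np.degrees(np.arctan2(a[1],a[0])))%180,s["wrist_force"],s["torque"],s["width"])
E
```

```text
[0.54919831 0.39966182 0.06293218] yaw 97.57735262687079 [1.48139428 4.83031394 4.33318925] [ 0.69681107 -0.08065125 -0.07093962] 0.15167447649864507
```

Call:
move_arm(deltas=[[[0,0,-0.01],[0,0,0],1],[[0,0,-0.02],[0,0,0],1],[[0,0,-0.02],[0,0,0],1]])

```text
time: 44.52
tool_pos: [0.5492, 0.3997, 0.0629]
tcp_rot: [2.105, 2.331, 0.008]
wrist_force: [1.6, 5.4, 4.9]
width: 0.151
```

```bash
python3 - <<'E'
from h import *
s=status.read_state(); a=s["tcp_rot"]; print(s["tool_pos"],"yaw",(2*np.degrees(np.arctan2(a[1],a[0])))%180,s["wrist_force"],s["torque"],s["width"])
E
```

```text
[0.54920913 0.39965147 0.06290562] yaw 95.81312115608871 [1.62823832 5.41959861 4.85420973] [ 0.70082304 -0.05843859  0.01444623] 0.15111717168769512
```

Call:
move_arm(deltas=[[[0,0,-0.01],[0,0,0],1],[[0,0,-0.02],[0,0,0],1],[[0,0,-0.02],[0,0,0],1],[[0,0,-0.02],[0,0,0],1]])

```text
time: 45.02
tool_pos: [0.5492, 0.3997, 0.0629]
tcp_rot: [2.137, 2.3, 0.007]
wrist_force: [0.7, 5.2, 4.0]
width: 0.153
```

```bash
python3 - <<'E'
from h import *
s=status.read_state(); a=s["tcp_rot"]; print("yaw",(2*np.degrees(np.arctan2(a[1],a[0])))%180,s["wrist_force"],s["torque"],s["joint_torque"][5])
E
```

```text
yaw 94.2163051571766 [0.72417681 5.19699882 3.99695927] [ 0.76153333 -0.09432763  1.21615893] 1.1843056976795197
```

Call:
move_arm(deltas=[[[0,0,-0.01],[0,0,0],1],[[0,0,-0.02],[0,0,0],1],[[0,0,-0.02],[0,0,0],1],[[0,0,-0.02],[0,0,0],1]])

```text
time: 45.52
tool_pos: [0.5493, 0.3997, 0.063]
tcp_rot: [2.17, 2.268, 0.007]
wrist_force: [1.8, 5.3, 4.9]
width: 0.154
```

```bash
python3 - <<'E'
from h import *
s=status.read_state(); a=s["tcp_rot"]; print("yaw",(2*np.degrees(np.arctan2(a[1],a[0])))%180,s["wrist_force"],s["torque"],s["joint_torque"][5])
E
```

```text
yaw 92.54021343191874 [1.82704531 5.25350533 4.90576664] [ 0.81038647 -0.05498062  1.86535433] 1.8671365454792976
```

The torque rose to 1.9 N·m, so the knob is at its stop. I unload, release and retreat.

Call:
move_arm(deltas=[[[0,0,0.025],[0,0,0],1],[[0,0,0.025],[0,0,0],0.5],[[0,0,0.025],[0,0,0],0],[[0,0,0.025],[0,0,0],0],[[0,0,0.025],[0,0,0.3],0],[[0,0,0.025],[0,0,0.7],0],[[0,0,0.025],[0,0,1],0]])

```text
time: 46.4
tool_pos: [0.5476, 0.3979, 0.1624]
tcp_rot: [2.134, 2.305, 0.0]
wrist_force: [0.5, -0.6, -1.2]
width: 0.499
```

Call:
move_arm(deltas=[[[0,0,0],[0,0,0.5],0],[[0,0,0],[-0.2,0.4,1],0],[[0,0,0],[-0.5,1,1],0],[[0,0,0],[-0.5,1,1],0]])

```text
time: 46.9
tool_pos: [0.4956, 0.5013, 0.262]
tcp_rot: [-2.129, -2.309, -0.003]
wrist_force: [-0.0, -0.5, -0.3]
width: 0.501
```

```bash
python3 - <<'E'
from h import *
s=status.read_state(); print(s["tool_pos"],s["wrist_force"])
p,d,c=grab("top"); X=cloud(d,c); g=cv2.cvtColor(p,cv2.COLOR_RGB2GRAY); save("t15",p)
dark(X,g,(.549,.398),.03,.088,"thermo top",75,.006); dark(X,g,(.602,.237),.06,.177,"handle",75,.006); dark(X,g,(.534,.27),.03,.162,"knob",90,.008)
p,d,c=grab("wrist"); X=cloud(d,c); g=cv2.cvtColor(p,cv2.COLOR_RGB2GRAY); dark(X,g,(.549,.398),.03,.088,"thermo wrist",75,.005); dark(X,g,(.602,.237),.06,.177,"handle w",65,.006); dark(X,g,(.534,.27),.03,.162,"knob w",65,.006);dark(X,g,(.50,.243),.03,.081,"gripB w")
E
```

```text
[0.49555506 0.50131281 0.26202872] [-0.01050005 -0.45868687 -0.2535434 ]
thermo top 61 [549.3 398.1] [14.1 38. ] 3.7 mean [549.3 397.8] z 0.0873
handle 116 [602.5 238.5] [88.  10.4] 86.0 mean [602.  238.1] z 0.1757
knob 15 [535.1 271.9] [10.  10.3] 65.3 mean [534.  271.2] z 0.1616
thermo wrist 346 [547.7 398.4] [11.3 42. ] 7.5 mean [546.9 398.5] z 0.0877
handle w 0
knob w 0
gripB w 0
```

```bash
python3 -c "
from h import *
print(order.finish_job()); print(status.read_state()['time'])"
```

```text
the job is handed in; nothing more can be done
None
the job is handed in; nothing more can be done
```

The job is done and handed in at about 47 s on the robot's clock, in the order asked. No verdict came back.

- **Pans:** Two were present. I opened the bail to about 1.55 rad, then slid one pan into slot 1 and the other into slot 2, each until it met the back stop. Before the rack was moved, the grips stood one above the other, and the upper pan's top was level within about 0.6°.
- **Bail:** It is shut. The knob measured at rack (-51.9, +28.1) mm against the nominal (-52, +28).
- **Rack:** I slid it by its handle with a light downward load, never lifting it. Its centre is within about 2–3 mm of the heated field's centre, and every edge I measured is 12–16 mm inside the outline.
- **Thermostat:** I turned the knob clockwise until the torque rose to about 1.9 N·m at the stop. The bar then read -86° from the top camera and -82.5° from the wrist camera, against about -84° expected.

**Checks that disagreed:**
- **Rack yaw:** It read between -2.8° and -4.2° depending on the method, against about -3.7° to -4.1° for the plate.
- **Upper pan after the slide:** Its grip measured 2–4 mm further in than before. I took this as camera error and did not re-measure it.

I did not re-check the beaker, bottle and slide box at the end. Nothing I did went near them.

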